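Turn a rod over in the V-rest and clamp it in the cross-drilling jig

TASK

Take the aluminium rod by its red end out of the dark wooden stand, lay it in the blue sloping V-rest with its plain end down on the stop and the red end up, and let go. Then take the rod again by its middle, from the side, lay it level in both V-saddles of the green drilling jig with its red end under the yellow clamp arm, let go, and press the clamp arm fully down onto the rod. Set the rod down rather than dropping it, and leave the two wooden dowels and everything else on the bench where they are.

Things in the scene. Friction and masses are not known exactly. Their poses are not given: they have to be found in the camera images.
- rod: the loose aluminium rod, 14 mm in diameter, 200 mm long, about 85 g (varies), last 30 mm painted red. Origin: centre of the plain end's face; own z runs along the rod to the red end. At the start it stands upright in one of the stand's three holes, 45 mm deep, its plain end 15 mm above the bench, red end up.
- rod_mid (a point): point on the rod's axis halfway along it, 100 mm from either end
- rod_top (a point): centre of the red end's face
- stand: fixed dark wood block, 150 (its x) x 55 (its y) x 60 mm high, with three 15.5 mm holes, 45 mm deep, in a row 45 mm apart along its x. Origin: centre of the underside. The other two holes hold the two dowels.
- dowel_a: pale wooden dowel, 14 mm in diameter, 110 mm long, standing in a hole of the stand with its top 125 mm above the bench; leave it alone. Origin: centre of its lower end
- dowel_b: second wooden dowel, same as the first; leave it alone
- rest: fixed blue and steel V-rest, groove at 45 degrees to the bench, climbing to its own +y and opening up and to own -y. Origin on the bench under the seat. Two steel V pieces hold the rod 15 to 41 and 114 to 136 mm up from the stop; between them it is free for fingers from both sides, 35 mm clear below its axis. Base 110 (x) x 170 (y, -40 to +130) x 12 mm.
- rest_seat (a point): where the centre of the rod's plain end lies when it sits in the V-rest against the steel stop plate (36 mm wide) at the low end: 40 mm above the bench over the rest's origin. The V lips stand 6 mm above the rod's axis and 16 mm to each side
- rest_top (a point): where the centre of the red end lies when the rod sits in the V-rest: 200 mm up the groove from the seat, 141 mm along own +y and 141 mm above it
- jig: fixed green cross-drilling jig. Origin: centre of underside; base 100 (x) x 320 (y) x 12 mm. Two steel V-saddles 25 mm long at own y = -60 and +60 mm carry the rod along own y, its axis 50 mm above the bench, lips 6 mm higher. End plate (inner face y = -112, 66 mm high) and clamp post (inner face y = +112, 62 mm high, cheeks behind it 86 mm) leave 12 mm play at each end.
- jig_plain_end (a point): where the centre of the rod's plain end goes in the jig: own (0, -100, 50) mm; fixed to the jig
- jig_clamp_end (a point): where the centre of the red end goes in the jig (its own +y end): own (0, +100, 50) mm; fixed to the jig
- clamp (a joint): hinge angle of the yellow clamp arm: 0 = level along the jig, fully down; grows as the arm lifts and swings back, to 2.0 (past upright, leaning to the jig's +y). A rod in the saddles stops it at about 0.02 to 0.04. Stiff hinge: stays where it is left, moves with about 2 N at its tip. Starts open, 1.65 to 1.95.
- clamp_hinge (a point): hinge axis of the clamp (parallel to the jig's own x), at own (0, 130, 75) mm; fixed to the jig
- clamp_tip (a point): middle of the free end of the clamp arm, 85 mm from the hinge axis; the arm is 20 mm wide (along the jig's x), 12 mm thick, with a black rubber pad 70 mm from the hinge on its under side, standing 14 mm proud
- paint_tin: tin of paint with a red label, 74 mm across, 100 mm high; leave it alone. Origin: centre of its underside
- screw_jar: whitish jar with a red lid, 64 mm across, 90 mm high; leave it alone. Origin: centre of its underside
- glue: white glue bottle with an orange cap and a yellow label, 52 mm across, 150 mm high; leave it alone. Origin: centre of its underside
- tape: roll of yellow tape lying flat, 90 mm across, 25 mm high; leave it alone. Origin: centre of its underside
- driver: screwdriver with a red handle, 200 mm long, lying; leave it alone. Origin: centre of its underside
- offcut: dark wood offcut, 110 x 45 x 25 mm; leave it alone. Origin: centre of its underside
There are look-alikes about, which are no part of the job. Leave any orange look-alike of the rest alone.

How it is judged (in metres and radians):
On the way, in this order (a step that is already met when the one before it is completed fails the run):
1. the rod, held near its red end, is out of the stand (contact force between the fingers and rod above 0.5 N and z of rod in the frame of stand above 0.065 m and distance between the grasp point and rod_top below 0.065 m), for 0.1 s.
2. the rod lies in the V-rest, plain end at the stop, red end up, let go (contact force between the fingers and rod below 0.05 N and distance between rod and rest_seat below 0.012 m and distance between rod_top and rest_top below 0.014 m and linear speed of rod below 0.02 m/s and angular speed of rod below 0.2 rad/s), for 0.3 s.
3. the rod, held by its middle, is lifted out of the V-rest (contact force between the fingers and rod above 0.5 N and distance between the grasp point and rod_mid below 0.055 m and distance between rod and rest_seat above 0.04 m), for 0.1 s.
4. the rod lies in both saddles of the jig, red end at the clamp, let go (contact force between the fingers and rod below 0.05 N and x of rod in the frame of jig between -0.008 and 0.008 m and z of rod in the frame of jig between 0.043 and 0.057 m and x of rod_top in the frame of jig between -0.008 and 0.008 m and z of rod_top in the frame of jig between 0.043 and 0.057 m and y of rod_top in the frame of jig above 0.084 m and y of rod in the frame of jig below -0.084 m and linear speed of rod below 0.02 m/s and angular speed of rod below 0.2 rad/s), for 0.3 s.
At the end, for the whole second after the job is handed in: The rod lies at rest in both saddles of the jig (each end within 8 mm sideways and 7 mm in height of its place, red end at the clamp, each end at least 84 mm from the jig's middle along it), the clamp arm is down on it (below 0.07 rad), and the rod is let go (all of step 4 and value of joint clamp below 0.07 rad); the robot touches nothing.
It fails at once if the rod is dropped (falls freely by more than about 10 mm) (contact force between the fingers and rod below 0.05 N and linear speed of rod above 0.45 m/s).
It fails at once if the rod ends up lying on the bench (height (world z) of rod_mid below 0.025 m).
It fails at once if a dowel is moved from its place in the stand by more than 15 mm (distance of any of dowel_a, dowel_b from where it was at the start of the episode above 0.015 m).
It fails at once if a bystander is moved by more than 30 mm (distance of any of paint_tin, screw_jar, glue, tape, driver, offcut from where it was at the start of the episode above 0.03 m).
It also fails if it takes over 72 s, if anything falls off the work surface, if the arm or the gripper's body presses on something with over 40 N, if the wrist force passes 120 N, or if a joint passes its speed limit or range.

ROBOT

A 6-joint arm with a two-finger parallel gripper is mounted at the origin on the work surface. World frame = base frame: x ahead of the robot, y to its left, z up, the work surface at z = 0. Lengths are in mm, angles in rad, forces in N, time in s.
With the tool pointing down it reaches from about 275 to 1000 mm from the base axis. Payload 8.4 kg.
Tool frame: the origin (TCP) lies at the very end of the fingers, on their centre line; the grasp point (between the pads) lies 19 mm behind it (r.tcp_to_grasp is the distance from the TCP to the grasp point, in mm); z points along the fingers, y is the line along which they close (so a half turn about z gives the same grasp; the last joint's range is limited). The gripper opens to 85 mm and grips with 20 to 120 N. Pads are 22 mm wide; open, the fingers measure 114 mm over their backs; the gripper's body (76 mm by 85 mm) begins 54 mm behind the grasp point. The pads swing forward as they close: fully open they stand 13 mm farther back than shut.
Start: joints at [-1.208, 0.353, 1.633, -0, 1.155, -0.002], TCP at [222.975, -583.875, 231.281] pointing down, gripper open.
Joint ranges: [-2.63, 2.63], [-0.92, 2.1], [0.06, 2.66], [-1.3, 4.44], [0, 2.69], [-3.02, 3.02]. Speed limits (rad/s): [2.22, 2.22, 2.79, 3.14, 3.14, 3.14].

INTERFACE

Orientations are given as [roll, pitch, yaw] about the fixed x, y, z axes, in that order (R = Rz(yaw) Ry(pitch) Rx(roll)).
In Python, from rig import r gives the robot as it stands. The module is installed in compiled form; this text tells all that it offers.
- The arm moves only by the tool play_rows, never from a script. Its argument "rows" is a list of rows, each an object with "dp": the shift along the tool's x, y, z in units of 40 mm (1.0 is 40 mm), a list of three; "turn": the turn, a rotation vector about the tool's x, y, z in units of 6 degrees (1.0 is 6 degrees), a list of three; "fingers": the closure, from 0 (fully open) to 1 (shut). In form: [{"dp": [tx, ty, tz], "turn": [wx, wy, wz], "fingers": fingers}, ...]. A call has 1 to 5 rows; each row shifts and turns the commanded pose from where the row before left it, along the tool's axes as they then stand; what a row does not reach is not made up. A row lasts 1/12 s, in which the tool goes at most 41.7 mm and 7.16 degrees, less where a joint would pass 70% of its speed; a pose out of reach is approached as far as the arm can. A call is refused whole if a number of a shift passes 1 or a number of a turn 1, either way. A call with a gripper value outside its range is refused whole. The fingers move at their own pace and stop on an object; "force" is the grip in N (left out, the last holds). Time passes only in rows, so rows that do not move let the fingers close. It gives the time, the measured TCP pose, the force, the opening and the grip force at its end, in the units of the state.
- r.sense(): the state, without advancing time (a new reading comes with each control period).
- r.grab_frame(name): name is "side" or "top" or "wrist"; returns a dict with "pixels" (420x560x3 uint8, red, green, blue), "fx", "fy", "cx", "cy" (pixels), "dist" ([k1, k2, p1, p2, k3] as OpenCV has them; the pictures are not rectified), "pose" (4x4, takes a point from camera to world coordinates). Camera axes: x right, y down, z forward; pixel columns grow to the right and rows downward; lengths in mm; the calibration is good to about 2 mm. A picture is of the moment at which its call begins. There is no depth.
- r.sign_off(): hands the job in; it is judged then, once.
The state is a dict: "clock": time; "qpos": joint angles; "qvel": joint speeds; "joint_efforts": joint torques, N m; "eef_pos": TCP position; "tcp_rot": TCP orientation; "contact_force": force on the tool from outside, world axes, zero at the start; "wrist_torque": the same for the moment, N m; "opening": opening from 0.0 (shut) to 1.0 (fully open); "grasp_force": force on a finger pad.
Only numpy, scipy, OpenCV 4.12 (cv2) and the standard library are available. Lean on these libraries where they do the work, as an engineer would, in place of code of your own. Each camera call takes 0.05 s, during which the arm holds its last target. There are 200 camera calls.

## Working session

There is one attempt and no reset: what is moved stays moved. The work goes in short steps, Python scripts to look and compute and a tool call to move; the robot and the scene stay as the last step left them, time stands still between calls to the robot, and variables do not carry over. Pictures are saved under pics/ and viewed, at most 14 in all, crops included, and the job is handed in when it is done.

Besides the shell and the picture viewer there is one more tool, called after "Request:" as name(argument=value, ...) on one line, values as JSON. play_rows: Moves the arm, as the interface text tells. Its arguments: {"type":"object","properties":{"rows":{"type":"array"},"force":{"type":"number"}},"required":["rows"]}

```bash
mkdir -p pics; ls
cat > h.py <<'E'
import numpy as np, cv2
from scipy.spatial.transform import Rotation as R
from rig import r
def grab(n,save=None):
    f=r.grab_frame(n)
    if save: cv2.imwrite('pics/'+save,cv2.cvtColor(f['pixels'],cv2.COLOR_RGB2BGR))
    f['K']=np.array([[f['fx'],0,f['cx']],[0,f['fy'],f['cy']],[0,0,1.]]);f['d']=np.array(f['dist'],float);f['pose']=np.array(f['pose'])
    return f
def ray(f,uv):
    p=cv2.undistortPoints(np.array(uv,float).reshape(-1,1,2),f['K'],f['d']).reshape(-1,2)
    d=np.c_[p,np.ones(len(p))]@f['pose'][:3,:3].T
    return f['pose'][:3,3],d
def onz(f,uv,z):
    o,d=ray(f,uv); z=np.asarray(z,float)*np.ones(len(d)); return o+d*((z-o[2])/d[:,2])[:,None]
def proj(f,P):
    T=np.linalg.inv(f['pose']);return cv2.projectPoints(np.array(P,float).reshape(-1,1,3),cv2.Rodrigues(T[:3,:3])[0],T[:3,3],f['K'],f['d'])[0].reshape(-1,2)
E
python3 - <<'E'
from h import *
for n in ['top','side','wrist']:
    f=grab(n,n+'0.png');print(n,f['fx'],f['pose'].round(2).tolist())
print(r.sense(),r.tcp_to_grasp)
a=[cv2.imread('pics/%s0.png'%n) for n in ['top','side','wrist']]
E
```

```text
pics
top 518.4621940261804 [[-0.0, -0.98, 0.17, 264.24], [-1.0, 0.01, 0.01, 5.82], [-0.01, -0.17, -0.98, 1345.84], [0.0, 0.0, 0.0, 1.0]]
side 411.1499906956038 [[-0.99, -0.08, 0.13, 376.54], [-0.15, 0.53, -0.84, 825.78], [-0.0, -0.85, -0.53, 667.1], [0.0, 0.0, 0.0, 1.0]]
wrist 341.9278920751482 [[0.36, -0.9, -0.24, 284.33], [-0.93, -0.34, -0.09, -560.35], [-0.0, 0.26, -0.97, 373.69], [0.0, 0.0, 0.0, 1.0]]
{'clock': 0.15, 'qpos': array([-1.20837826e+00,  3.53477500e-01,  1.63395565e+00,  3.54142867e-06,
        1.15521360e+00, -2.41566455e-03]), 'qvel': array([-1.60017996e-04, -1.68744890e-03, -3.27463929e-03, -7.55202224e-04,
       -8.51706629e-04,  3.61745564e-05]), 'joint_efforts': array([ 5.94701323e-04, -6.05633140e+01, -3.42337561e+01,  9.37456116e-05,
        6.19399070e-03,  2.77925676e-05]), 'eef_pos': array([ 222.85921463, -583.52754585,  230.74464031]), 'tcp_rot': array([-3.14053857e+00, -5.78480448e-06,  3.64832296e-01]), 'contact_force': array([ 0.31392396, -0.15833999,  0.65548845]), 'wrist_torque': array([ 0.00850282, -0.01055313, -0.00121467]), 'grasp_force': 0.0, 'opening': 0.9999340926133208} 18.700000000000003
```

View pics/top0.png

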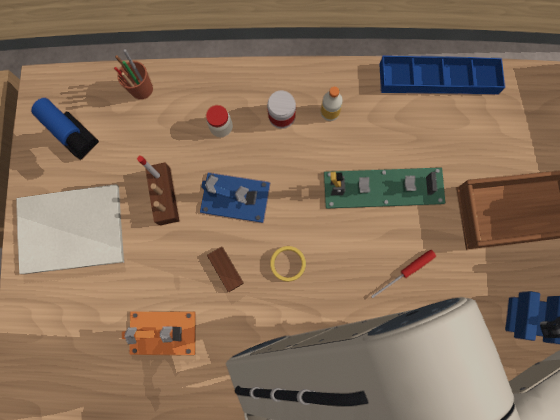

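View pics/side0.png

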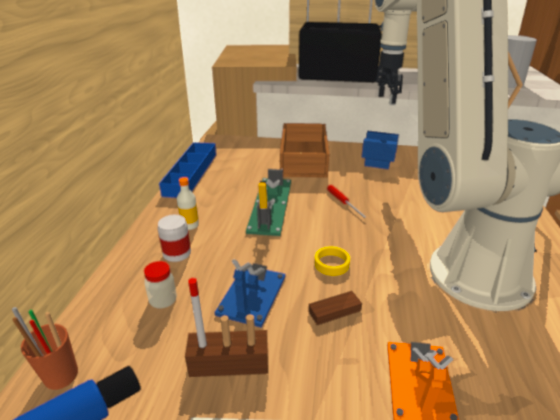

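The top view shows the stand at about (162,193) with the red rod tip at (143,160), and the blue rest at (235,198). The jig is at (384,188) with its clamp at the left, near (337,182). The orange decoy is at (162,333). The side view confirms the rod is the left one, nearest the jar. I'll measure from colour masks next.

```bash
cat > m.py <<'E'
from h import *
f=grab('top'); s=grab('side')
def mask(f,lo,hi,roi):
    h=cv2.cvtColor(f['pixels'],cv2.COLOR_RGB2HSV);m=cv2.inRange(h,np.array(lo),np.array(hi));z=np.zeros_like(m);x0,y0,x1,y1=roi;z[y0:y1,x0:x1]=m[y0:y1,x0:x1];return z
def rect(m,z,f,name):
    m=cv2.morphologyEx(m,cv2.MORPH_CLOSE,np.ones((9,9)))
    c=max(cv2.findContours(m,0,1)[0],key=cv2.contourArea).reshape(-1,2)
    P=onz(f,c,z)[:,:2].astype(np.float32)
    rr=cv2.minAreaRect(P);print(name,np.round(rr[0],1),np.round(rr[1],1),round(rr[2],2));return rr
rect(mask(f,(45,60,20),(95,255,255),(300,150,460,220)),12,f,'jig')
rect(mask(f,(100,90,30),(125,255,255),(190,165,280,230)),12,f,'rest')
rect(mask(f,(0,80,10),(20,255,95),(140,160,185,230)),60,f,'stand')
for g,n,roi in((f,'top',(125,145,152,172)),(s,'side',(180,270,205,300))):
    m=mask(g,(0,150,60),(8,255,255),roi);ys,xs=np.nonzero(m);print(n,len(xs),xs.mean(),ys.mean(),xs.min(),xs.max(),ys.min(),ys.max())
t=f['pixels'][140:240,130:290];b=f['pixels'][140:240,300:460]
im=np.hstack([cv2.resize(t,None,fx=2.5*1,fy=2.5,interpolation=2)]);
im=np.vstack([cv2.resize(t,(640,300) if 0 else (480,300),interpolation=2),cv2.resize(b,(480,300),interpolation=2)])
im2=cv2.resize(s['pixels'][160:390,170:300],(320,566),interpolation=2)
im2=np.vstack([im2,np.zeros((34,320,3),np.uint8)])
cv2.imwrite('pics/z1.png',cv2.cvtColor(np.hstack([im,im2]),cv2.COLOR_RGB2BGR))
E
python3 m.py
```

```text
jig [ 567.2 -247.7] [ 98.1 317.2] 2.13
rest [544.3 153.3] [176.8 108.2] 80.4
stand [546.7 332. ] [163.2  65.5] 11.87
top 52 141.32692307692307 159.94230769230768 137 145 156 164
side 146 192.82876712328766 286.3904109589041 188 197 278 296
```

View pics/z1.png

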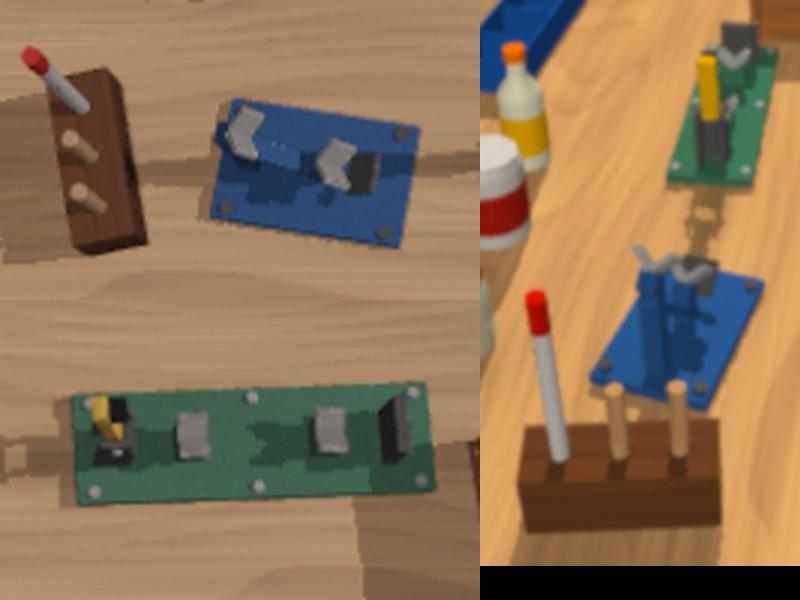

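The zoom shows the rest's stop plate on the right (world -y), so it climbs toward +y. The jig's clamp is at its left (+y) end, and the rod is in the stand's far hole. Next I'll refine the rest edges and triangulate the rod top.

```bash
cat > m2.py <<'E'
import io,contextlib
with contextlib.redirect_stdout(io.StringIO()):
    exec(open('m.py').read())
def edges(m,z,f,yaw,c0,size):
    m=cv2.morphologyEx(m,cv2.MORPH_CLOSE,np.ones((9,9)))
    c=max(cv2.findContours(m,0,1)[0],key=cv2.contourArea).reshape(-1,2)
    P=onz(f,c,z)[:,:2]; a=np.radians(yaw); Rm=np.array([[np.cos(a),np.sin(a)],[-np.sin(a),np.cos(a)]])
    q=(P-c0)@Rm.T; out=[]
    for ax in(0,1):
        for sg in(-1,1):
            k=(abs(q[:,ax]-sg*size[ax]/2)<9)&(abs(q[:,1-ax])<size[1-ax]/2-8)
            x=q[k,1-ax];y=q[k,ax]
            pf=np.polyfit(x,y,1)
            for _ in range(4):
                e=abs(y-np.polyval(pf,x));g=e<max(2,1.5*np.median(e));pf=np.polyfit(x[g],y[g],1)
            print('  axis',ax,sg,'at',round(pf[1],1),'slope deg',round(np.degrees(np.arctan(pf[0])),2),'n',g.sum())
print('rest');edges(mask(f,(100,90,30),(125,255,255),(190,165,280,230)),12,f,-9.6,np.array([544.3,153.3]),(110,172))
print('jig');edges(mask(f,(45,60,20),(95,255,255),(300,150,460,220)),12,f,2.13,np.array([567.2,-247.7]),(98,317))
# rod top: axis points of red part in both views
def red(g,roi):
    m=mask(g,(0,150,60),(8,255,255),roi);ys,xs=np.nonzero(m);return np.array([[xs.mean(),ys.mean()]])
o1,d1=ray(f,red(f,(125,145,152,172)));o2,d2=ray(s,red(s,(180,270,205,300)))
d1=d1[0]/np.linalg.norm(d1);d2=d2[0]/np.linalg.norm(d2)
t=np.linalg.lstsq(np.c_[d1,-d2],o2-o1,rcond=None)[0];print('red',o1+t[0]*d1,o2+t[1]*d2)
print('red at z=200 top,side',onz(f,red(f,(125,145,152,172)),200),onz(s,red(s,(180,270,205,300)),200))
# grey part entering stand in zooms: (83,107)->top ; (559,458)-> side
print('entry',onz(f,[[130+80/3,140+106/3]],60),onz(s,[[170+79/2.46,160+458/2.46]],60))
# stop plate, saddles: top view dark/steel centroids
print('rest Vs',onz(f,[[130+247/3,140+133/3],[130+340/3,140+165/3]],[150,75]))
print('saddles',onz(f,[[300+193/3,140+136/3],[300+330/3,140+131/3]],50))
E
python3 m2.py
```

```text
rest
  axis 0 -1 at -52.8 slope deg -0.06 n 58
  axis 0 1 at 52.8 slope deg 0.05 n 58
  axis 1 -1 at -87.2 slope deg 0.14 n 35
  axis 1 1 at 80.4 slope deg 4.1 n 22
jig
  axis 0 -1 at -47.2 slope deg 0.25 n 113
  axis 0 1 at 47.7 slope deg -0.03 n 112
  axis 1 -1 at -157.2 slope deg 0.03 n 30
  axis 1 1 at 157.7 slope deg 0.83 n 31
red [593.98792884 347.59111324 200.88676676] [594.58795682 347.67261433 201.08390278]
red at z=200 top,side [[594.2433171  347.85581603 200.        ]] [[595.09511481 346.56057159 200.        ]]
entry [[592.6215759 346.8050819  60.       ]] [[592.44260261 354.35503519  60.        ]]
rest Vs [[546.05236158 187.28925216 150.        ]
 [535.56866343 119.7887245   75.        ]]
saddles [[ 564.37741944 -188.49547322   50.        ]
 [ 568.37883039 -307.46173119   50.        ]]
```

```bash
cat >> h.py <<'E'
REST=np.array([536.2,105.5,0]);RY=np.radians(-9.6);JIG=np.array([567,-247.6,0]);JY=np.radians(2.1)
def frame(o,yaw): 
    return o,R.from_euler('z',yaw)
def rot_cols(y,z):
    z=z/np.linalg.norm(z);y=y-z*(y@z);y/=np.linalg.norm(y);return R.from_matrix(np.c_[np.cross(y,z),y,z])
def left(tp,tR=None):
    """what is left to target: rotation (tool units), shift in tool units before and after the turn"""
    q=r.sense();p=q['eef_pos'];C=R.from_euler('xyz',q['tcp_rot']);d=np.array(tp)-p
    np.set_printoptions(suppress=True,precision=3)
    print('t',q['clock'],'pos',p.round(1),'rpy',q['tcp_rot'].round(3),'q',q['qpos'].round(2),'F',q['contact_force'].round(1),'op',round(q['opening'],3),'g',q['grasp_force'])
    print(' shift now',C.inv().apply(d)/40, 'mm',np.linalg.norm(d).round(1))
    if tR is not None:
        w=(C.inv()*tR).as_rotvec();print(' turn',np.degrees(w)/6,' shift after turn',tR.inv().apply(d)/40)
fr=R.from_euler('z',RY);fj=R.from_euler('z',JY)
UP=rot_cols(fr.apply([1,0,0]),np.array([0,0,-1.]))            # pick, tool down
LAY=rot_cols(fr.apply([1,0,0]),fr.apply([0,-1,-1.]))          # along rod, 45 deg
SIDE=rot_cols(fr.apply([1,0,0]),fr.apply([0,1,-1.]))          # side grasp
JIGD=rot_cols(fj.apply([1,0,0]),np.array([0,0,-1.]))
def groove(s,n=0,x=0): # point s up the groove, n out along the opening normal
    return REST+fr.apply([x,s*.70711-n*.70711,40+(s+n)*.70711])
def jig(x,y,z): return JIG+fj.apply([x,y,z])
E
python3 -c "
from h import *
left([594,348,270],UP)"
```

```text
t 0.35 pos [ 222.9 -583.8  231.1] rpy [-3.141 -0.     0.365] q [-1.21  0.35  1.63  0.    1.16 -0.  ] F [1.  0.4 1.1] op 1.001 g 0.0
 shift now [ 16.976 -18.453  -0.966] mm 1003.7
 turn [-0.003 -0.002 -9.917]  shift after turn [24.515  5.262 -0.973]
```

Request:
play_rows(rows=[{"dp":[0.65,-0.7,-0.04],"turn":[0,0,0],"fingers":0},{"dp":[0.65,-0.7,-0.04],"turn":[0,0,0],"fingers":0},{"dp":[0.65,-0.7,-0.04],"turn":[0,0,0],"fingers":0},{"dp":[0.65,-0.7,-0.04],"turn":[0,0,0],"fingers":0},{"dp":[0.65,-0.7,-0.04],"turn":[0,0,0],"fingers":0}])

```text
clock: 0.77
eef_pos: [294.7, -405.1, 239.3]
tcp_rot: [3.141, -0.0, 0.364]
contact_force: [0.8, -0.3, -0.1]
opening: 1.001
grasp_force: 0.0
```

Request:
play_rows(rows=[{"dp":[0.65,-0.7,-0.04],"turn":[0,0,0],"fingers":0},{"dp":[0.65,-0.7,-0.04],"turn":[0,0,0],"fingers":0},{"dp":[0.65,-0.7,-0.04],"turn":[0,0,0],"fingers":0},{"dp":[0.65,-0.7,-0.04],"turn":[0,0,0],"fingers":0},{"dp":[0.65,-0.7,-0.04],"turn":[0,0,0],"fingers":0}])

```text
clock: 1.18
eef_pos: [366.2, -227.8, 247.6]
tcp_rot: [3.141, -0.0, 0.364]
contact_force: [-0.1, -0.5, 0.3]
opening: 0.998
grasp_force: 0.0
```

```bash
python3 -c "
from h import *
left([594,348,270],UP)"
```

```text
t 1.1833 pos [ 366.2 -227.8  247.6] rpy [ 3.141 -0.     0.364] q [-0.56  0.02  2.01  0.    1.11  0.65] F [-0.1 -0.5  0.3] op 0.998 g 0.0
 shift now [ 10.451 -11.421  -0.561] mm 619.7
 turn [ 0.007 -0.002 -9.92 ]  shift after turn [15.144  3.213 -0.56 ]
```

Request:
play_rows(rows=[{"dp":[0.69,-0.75,-0.04],"turn":[0,0,0],"fingers":0},{"dp":[0.69,-0.75,-0.04],"turn":[0,0,0],"fingers":0},{"dp":[0.69,-0.75,-0.04],"turn":[0,0,0],"fingers":0},{"dp":[0.69,-0.75,-0.04],"turn":[0,0,0],"fingers":0},{"dp":[0.69,-0.75,-0.04],"turn":[0,0,0],"fingers":0}])

```text
clock: 1.6
eef_pos: [441.7, -38.2, 255.7]
tcp_rot: [3.141, -0.001, 0.365]
contact_force: [1.2, -0.4, 0.1]
opening: 1.0
grasp_force: 0.0
```

Request:
play_rows(rows=[{"dp":[0,0,0],"turn":[0,0,-0.99],"fingers":0},{"dp":[0,0,0],"turn":[0,0,-0.99],"fingers":0},{"dp":[0,0,0],"turn":[0,0,-0.99],"fingers":0},{"dp":[0,0,0],"turn":[0,0,-0.99],"fingers":0},{"dp":[0,0,0],"turn":[0,0,-0.99],"fingers":0}])

```text
clock: 2.02
eef_pos: [441.4, -39.9, 255.4]
tcp_rot: [3.141, -0.0, 0.889]
contact_force: [0.3, -0.0, 0.7]
opening: 0.999
grasp_force: 0.0
```

Request:
play_rows(rows=[{"dp":[0,0,0],"turn":[0,0,-0.99],"fingers":0},{"dp":[0,0,0],"turn":[0,0,-0.99],"fingers":0},{"dp":[0,0,0],"turn":[0,0,-0.99],"fingers":0},{"dp":[0,0,0],"turn":[0,0,-0.99],"fingers":0},{"dp":[0,0,0],"turn":[0,0,-0.99],"fingers":0}])

```text
clock: 2.43
eef_pos: [441.4, -40.2, 255.4]
tcp_rot: [3.141, -0.0, 1.407]
contact_force: [0.7, -0.4, 0.7]
opening: 0.998
grasp_force: 0.0
```

```bash
python3 -c "
from h import *
left([594,348,270],UP)"
```

```text
t 2.4333 pos [441.4 -40.2 255.4] rpy [ 3.141 -0.     1.407] q [-0.09  0.04  1.97  0.    1.13  0.07] F [ 0.7 -0.4  0.7] op 0.998 g 0.0
 shift now [10.197  2.179 -0.365] mm 417.3
 turn [ 0.002 -0.     0.033]  shift after turn [10.205  2.144 -0.366]
```

Request:
play_rows(rows=[{"dp":[0.93,0.2,-0.04],"turn":[0,0,0],"fingers":0},{"dp":[0.93,0.2,-0.04],"turn":[0,0,0],"fingers":0},{"dp":[0.93,0.2,-0.04],"turn":[0,0,0],"fingers":0},{"dp":[0.93,0.2,-0.04],"turn":[0,0,0],"fingers":0},{"dp":[0.93,0.2,-0.04],"turn":[0,0,0],"fingers":0}])

```text
clock: 2.85
eef_pos: [512.6, 138.2, 263.6]
tcp_rot: [3.141, -0.0, 1.401]
contact_force: [-0.2, 0.3, 1.1]
opening: 1.001
grasp_force: 0.0
```

Request:
play_rows(rows=[{"dp":[0.93,0.2,-0.03],"turn":[0,0,0],"fingers":0},{"dp":[0.93,0.2,-0.03],"turn":[0,0,0],"fingers":0},{"dp":[0.93,0.2,-0.03],"turn":[0,0,0],"fingers":0},{"dp":[0.93,0.2,-0.03],"turn":[0,0,0],"fingers":0},{"dp":[0.93,0.2,-0.03],"turn":[0,0,0],"fingers":0}])

```text
clock: 3.27
eef_pos: [583.2, 315.0, 269.3]
tcp_rot: [3.141, 0.0, 1.402]
contact_force: [-0.0, -0.1, -0.1]
opening: 1.0
grasp_force: 0.0
```

Request:
play_rows(rows=[{"dp":[0.8,0.15,0],"turn":[0,0,0],"fingers":0},{"dp":[0,0,0],"turn":[0,0,0],"fingers":0}])

```text
clock: 3.43
eef_pos: [595.4, 349.0, 268.7]
tcp_rot: [3.141, -0.003, 1.404]
contact_force: [-2.0, -1.1, 0.0]
opening: 1.002
grasp_force: 0.0
```

```bash
python3 -c "
from h import *
left([594,348,170],UP)
f=grab('wrist','w1.png')
print(f['pose'][:3,3],proj(f,[[594,348,215],[594,348,185],[592,348,60]]))"
```

```text
t 3.4333 pos [595.4 349.  268.7] rpy [ 3.141 -0.003  1.404] q [0.53 0.42 1.44 0.   1.27 0.69] F [-2.  -1.1  0. ] op 1.002 g 0.0
 shift now [-0.037 -0.033  2.468] mm 98.7
 turn [ 0.006 -0.024  0.01 ]  shift after turn [-0.031 -0.031  2.468]
[606.126 413.397 411.899] [[278.738 231.409]
 [278.946 217.501]
 [277.566 184.155]]
```

View pics/w1.png

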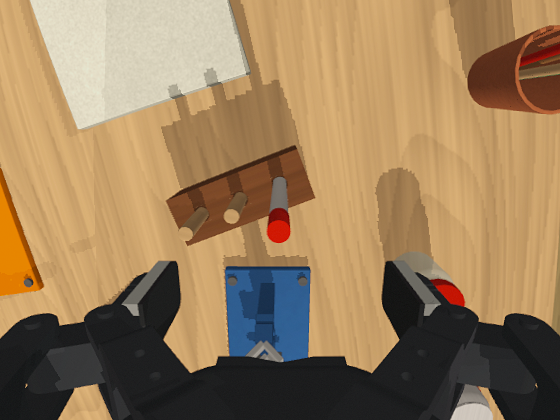

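The wrist view shows the rod top at (279,231), which matches the projected (278.7,231.4). The dowels are clear of the fingers, so I'll descend.

Request:
play_rows(rows=[{"dp":[-0.03,-0.03,0.8],"turn":[0,0,0],"fingers":0},{"dp":[0,0,0.8],"turn":[0,0,0],"fingers":0},{"dp":[0,0,0.8],"turn":[0,0,0],"fingers":0},{"dp":[0,0,0.07],"turn":[0,0,0],"fingers":0},{"dp":[0,0,0],"turn":[0,0,0],"fingers":0.4}], force=40)

```text
clock: 3.9
eef_pos: [591.5, 341.1, 168.9]
tcp_rot: [-3.138, 0.003, 1.401]
contact_force: [0.4, -0.2, 1.0]
opening: 0.884
grasp_force: 0.0
```

Request:
play_rows(rows=[{"dp":[0,0,0],"turn":[0,0,0],"fingers":0.8},{"dp":[0,0,0],"turn":[0,0,0],"fingers":1},{"dp":[0,0,0],"turn":[0,0,0],"fingers":1},{"dp":[0,0,0],"turn":[0,0,0],"fingers":1},{"dp":[0,0,0],"turn":[0,0,0],"fingers":1}])

```text
clock: 4.32
eef_pos: [593.3, 342.8, 171.8]
tcp_rot: [3.14, -0.001, 1.401]
contact_force: [-2.4, -0.5, 11.6]
opening: 0.151
grasp_force: 40.6
```

Request:
play_rows(rows=[{"dp":[0,0,0],"turn":[0,0,0],"fingers":1},{"dp":[0,0,0],"turn":[0,0,0],"fingers":1}])

```text
clock: 4.48
eef_pos: [593.4, 343.0, 171.9]
tcp_rot: [3.14, -0.001, 1.401]
contact_force: [-1.2, -0.4, 7.1]
opening: 0.151
grasp_force: 38.9
```

Request:
play_rows(rows=[{"dp":[0,0,-0.4],"turn":[0,0,0],"fingers":1},{"dp":[0,0,-0.6],"turn":[0,0,0],"fingers":1},{"dp":[0,0,-0.6],"turn":[0,0,0],"fingers":1},{"dp":[0,0,-0.6],"turn":[0,0,0],"fingers":1},{"dp":[0,0,-0.6],"turn":[0,0,0],"fingers":1}])

```text
clock: 4.9
eef_pos: [592.6, 342.5, 283.6]
tcp_rot: [-3.141, 0.0, 1.402]
contact_force: [-0.1, 1.1, -1.3]
opening: 0.151
grasp_force: 39.2
```

Request:
play_rows(rows=[{"dp":[0,0,-0.6],"turn":[0,0,0],"fingers":1},{"dp":[0,0,-0.6],"turn":[0,0,0],"fingers":1},{"dp":[0,0,0],"turn":[0,0,0],"fingers":1},{"dp":[0,0,0],"turn":[0,0,0],"fingers":1}])

```text
clock: 5.23
eef_pos: [593.3, 342.9, 332.1]
tcp_rot: [3.139, -0.002, 1.402]
contact_force: [-0.9, 0.5, -1.5]
opening: 0.147
grasp_force: 39.2
```

```bash
python3 -c "
from h import *
left(groove(157,60),LAY)
a=grab('side');b=grab('wrist')
im=np.hstack([cv2.resize(a['pixels'][110:360,130:330],(400,500),interpolation=2),cv2.resize(b['pixels'],(400,300))[:,:] if 0 else cv2.resize(b['pixels'][100:350,180:380],(400,500),interpolation=2)])
cv2.imwrite('pics/g1.png',im[:,:,::-1])
"
```

```text
t 5.2333 pos [593.3 342.9 332.1] rpy [ 3.139 -0.002  1.402] q [ 0.52  0.38  1.38 -0.    1.38  0.69] F [-0.9  0.5 -1.5] op 0.147 g 39.24923121929169
 shift now [-4.382 -0.419  3.458] mm 223.9
 turn [ 0.014 -7.518 -0.024]  shift after turn [-0.642 -0.419  5.545]
```

View pics/g1.png

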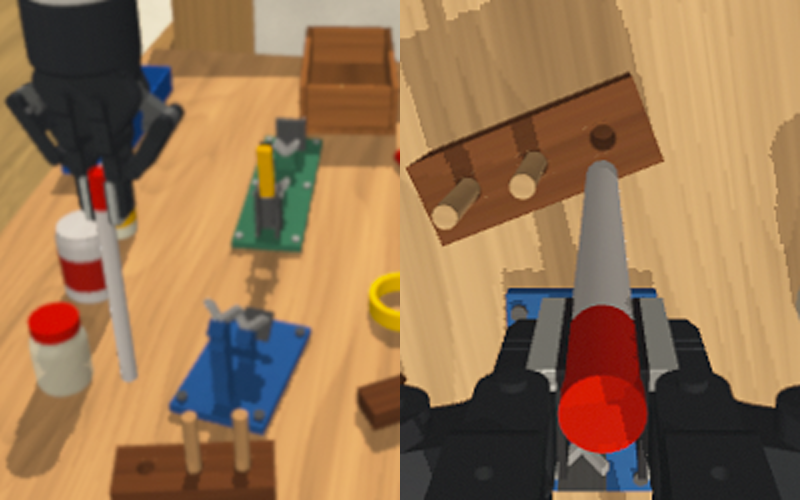

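Left, side view: the rod is out of the stand, with its plain end at about (193.5,298) and red top at about (178,194). Right, wrist view: the top face centre is near (280.5,306) and the plain end near (280,186). I'll triangulate the rod in the tool frame.

```bash
python3 -c "
from h import *
a=grab('side');b=grab('wrist');q=r.sense();p=q['eef_pos'];C=R.from_euler('xyz',q['tcp_rot'])
def tri(u,v):
    o1,d1=ray(a,[u]);o2,d2=ray(b,[v]);d1=d1[0];d2=d2[0]
    t=np.linalg.lstsq(np.c_[d1,-d2],o2-o1,rcond=None)[0];x,y=o1+t[0]*d1,o2+t[1]*d2
    print(x.round(1),y.round(1),'tool',C.inv().apply((x+y)/2-p).round(1))
tri((193.5,298.5),(280.3,184)); tri((178.5,195),(281,306))
for s in(0,200): print(s,proj(a,[p+[1,5,s-157]]),proj(b,[p+[1,5,s-157]]))
"
```

```text
[594.8 352.3 178. ] [593.  351.2 178.2] tool [  9.9   0.4 150.7]
[593.4 350.4 377.2] [593.7 350.7 376.9] tool [  8.3  -0.2 -48.2]
0 [[195.77052921 299.15564387]] [[281.24568911 186.9116936 ]]
200 [[179.8819438  197.14370924]] [[281.15594994 307.12570509]]
```

Request:
play_rows(rows=[{"dp":[0,0,0],"turn":[0,-0.94,0],"fingers":1},{"dp":[0,0,0],"turn":[0,-0.94,0],"fingers":1},{"dp":[0,0,0],"turn":[0,-0.94,0],"fingers":1},{"dp":[0,0,0],"turn":[0,-0.94,0],"fingers":1}])

```text
clock: 5.77
eef_pos: [592.8, 342.5, 330.2]
tcp_rot: [3.141, 0.399, 1.401]
contact_force: [1.4, 0.9, -1.0]
opening: 0.149
grasp_force: 39.2
```

Request:
play_rows(rows=[{"dp":[0,0,0],"turn":[0,-0.94,0],"fingers":1},{"dp":[0,0,0],"turn":[0,-0.94,0],"fingers":1},{"dp":[0,0,0],"turn":[0,-0.94,0],"fingers":1},{"dp":[0,0,0],"turn":[0,-0.94,0],"fingers":1},{"dp":[0,0,0],"turn":[0,0,0],"fingers":1}])

```text
clock: 6.18
eef_pos: [591.6, 344.0, 324.7]
tcp_rot: [-3.133, 0.798, 1.41]
contact_force: [1.7, 0.1, -3.1]
opening: 0.148
grasp_force: 39.2
```

```bash
python3 -c "
from h import *
left(groove(165,70),LAY)"
```

```text
t 6.1833 pos [591.6 344.  324.7] rpy [-3.133  0.798  1.41 ] q [ 0.74  0.75  1.   -0.5   2.02  0.84] F [ 1.7  0.1 -3.1] op 0.148 g 39.17923092842102
 shift now [-0.97  -0.358  5.241] mm 213.7
 turn [-0.033  0.12   0.047]  shift after turn [-1.037 -0.371  5.227]
```

Request:
play_rows(rows=[{"dp":[-0.3,-0.06,0.75],"turn":[-0.03,0.12,0.05],"fingers":1},{"dp":[-0.3,-0.06,0.85],"turn":[0,0,0],"fingers":1},{"dp":[-0.3,-0.06,0.85],"turn":[0,0,0],"fingers":1},{"dp":[-0.1,-0.06,0.85],"turn":[0,0,0],"fingers":1},{"dp":[0,-0.06,0.85],"turn":[0,0,0],"fingers":1}])

```text
clock: 6.6
eef_pos: [556.3, 200.0, 240.0]
tcp_rot: [3.132, 0.771, 1.392]
contact_force: [1.0, -0.2, -0.3]
opening: 0.153
grasp_force: 39.3
```

Request:
play_rows(rows=[{"dp":[0,-0.06,0.85],"turn":[0,0,0],"fingers":1},{"dp":[0,0,0],"turn":[0,0,0],"fingers":1},{"dp":[0,0,0],"turn":[0,0,0],"fingers":1}])

```text
clock: 6.85
eef_pos: [549.6, 177.1, 215.0]
tcp_rot: [3.136, 0.774, 1.394]
contact_force: [-0.0, 0.3, -0.9]
opening: 0.149
grasp_force: 39.3
```

```bash
python3 -c "
from h import *
left(groove(165,8),LAY)
a=grab('side');b=grab('top');q=r.sense();p=q['eef_pos'];C=R.from_euler('xyz',q['tcp_rot'])
for k,o,z in(('side',a,0),('top',b,0)):
  for s in((8,0,155),(8,0,-45)): print(k,proj(o,[p+C.apply(s)]))
print(proj(a,[groove(0),groove(200)]),proj(b,[groove(0),groove(200)]))
im=np.hstack([cv2.resize(a['pixels'][170:330,180:320],(400,457),interpolation=2),cv2.resize(b['pixels'][130:240,180:280],(400,440),interpolation=2)[:457] if 0 else cv2.resize(b['pixels'][125:239,180:280],(400,457),interpolation=2)])
cv2.imwrite('pics/g2.png',im[:,:,::-1])"
```

```text
t 6.85 pos [549.6 177.1 215. ] rpy [3.136 0.774 1.394] q [ 0.61  0.61  1.5  -0.52  1.63  0.91] F [-0.   0.3 -0.9] op 0.149 g 39.2897629737854
 shift now [ 1.603 -0.042  0.274] mm 65.1
 turn [-0.01  -0.105 -0.063]  shift after turn [ 1.606 -0.032  0.256]
side [[260.546 242.346]]
side [[232.379 222.999]]
top [[259.333 193.155]]
top [[193.502 169.835]]
[[258.403 269.917]
 [229.489 258.908]] [[250.056 197.55 ]
 [185.968 175.748]]
```

View pics/g2.png

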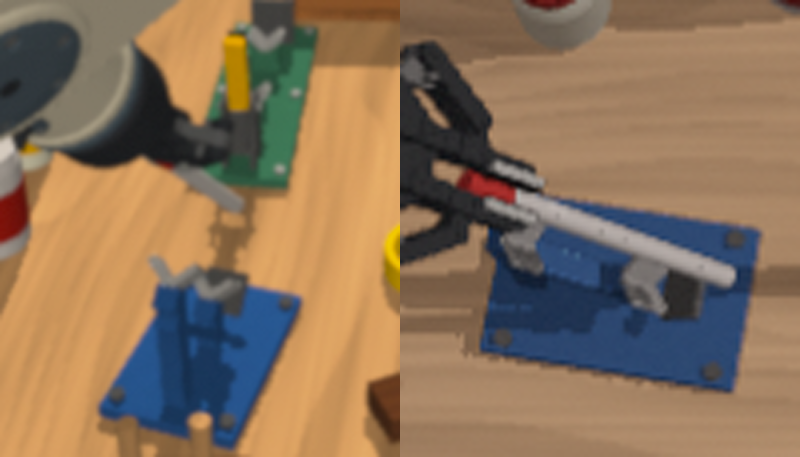

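The rod hangs parallel to the groove above the V-rest. Its plain end is at (263,242) in the side view and (263,194) in the top view, close to the prediction. Next I'll lower it into the V, watching the force.

Request:
play_rows(rows=[{"dp":[0.4,-0.03,0.16],"turn":[0,-0.1,-0.06],"fingers":1},{"dp":[0.5,0,0],"turn":[0,0,0],"fingers":1},{"dp":[0.35,0,0],"turn":[0,0,0],"fingers":1},{"dp":[0,0,0],"turn":[0,0,0],"fingers":1},{"dp":[0,0,0],"turn":[0,0,0],"fingers":1}])

```text
clock: 7.37
eef_pos: [555.0, 210.3, 176.2]
tcp_rot: [3.139, 0.785, 1.404]
contact_force: [0.1, -1.6, -0.6]
opening: 0.154
grasp_force: 39.4
```

```bash
python3 -c "
from h import *
left(groove(169,8),LAY)"
```

```text
t 7.3667 pos [555.  210.3 176.2] rpy [3.139 0.785 1.404] q [ 0.65  0.69  1.45 -0.51  1.62  0.95] F [ 0.1 -1.6 -0.6] op 0.154 g 39.36939597129822
 shift now [ 0.325 -0.026  0.064] mm 13.3
 turn [ 0.027 -0.001  0.005]  shift after turn [ 0.325 -0.026  0.064]
```

Small steps toward the V.

Request:
play_rows(rows=[{"dp":[0.1,-0.02,0.02],"turn":[0,0,0],"fingers":1},{"dp":[0.1,0,0.02],"turn":[0,0,0],"fingers":1},{"dp":[0,0,0],"turn":[0,0,0],"fingers":1},{"dp":[0,0,0],"turn":[0,0,0],"fingers":1}])

```text
clock: 7.7
eef_pos: [554.7, 213.9, 169.5]
tcp_rot: [3.139, 0.785, 1.403]
contact_force: [-0.9, 0.1, -0.9]
opening: 0.145
grasp_force: 39.4
```

Request:
play_rows(rows=[{"dp":[0.05,0,0],"turn":[0,0,0],"fingers":1},{"dp":[0,0,0],"turn":[0,0,0],"fingers":1},{"dp":[0,0,0],"turn":[0,0,0],"fingers":1}])

```text
clock: 7.95
eef_pos: [555.0, 215.4, 167.9]
tcp_rot: [3.139, 0.785, 1.403]
contact_force: [0.5, 0.4, -1.0]
opening: 0.156
grasp_force: 39.4
```

Request:
play_rows(rows=[{"dp":[0.05,0,0],"turn":[0,0,0],"fingers":1},{"dp":[0,0,0],"turn":[0,0,0],"fingers":1},{"dp":[0,0,0],"turn":[0,0,0],"fingers":1}])

```text
clock: 8.2
eef_pos: [555.1, 216.8, 166.4]
tcp_rot: [3.14, 0.785, 1.403]
contact_force: [0.3, -0.7, -1.5]
opening: 0.15
grasp_force: 39.4
```

```bash
python3 -c "
from h import *
left(groove(165,8),LAY)
q=r.sense();p=q['eef_pos'];print(LAY.inv().apply(q['contact_force']),q['wrist_torque'])
C=R.from_euler('xyz',q['tcp_rot']);a=grab('side');b=grab('top')
for o in(a,b): print(proj(o,[p+C.apply((8,0,159))]))
im=np.hstack([cv2.resize(a['pixels'][200:314,200:300],(400,457),interpolation=2),cv2.resize(b['pixels'][150:235,200:275],(400,457),interpolation=2)])
cv2.imwrite('pics/g3.png',im[:,:,::-1])"
```

```text
t 8.2 pos [555.1 216.8 166.4] rpy [3.14  0.785 1.403] q [ 0.65  0.7   1.45 -0.51  1.62  0.96] F [ 0.3 -0.7 -1.5] op 0.15 g 39.369136691093445
 shift now [ 0.037 -0.003  0.105] mm 4.5
 turn [ 0.018  0.001 -0.001]  shift after turn [ 0.037 -0.002  0.105]
[0.618 0.457 1.471] [ 0.453 -0.088 -0.069]
[[257.193 268.786]]
[[247.481 196.367]]
```

View pics/g3.png

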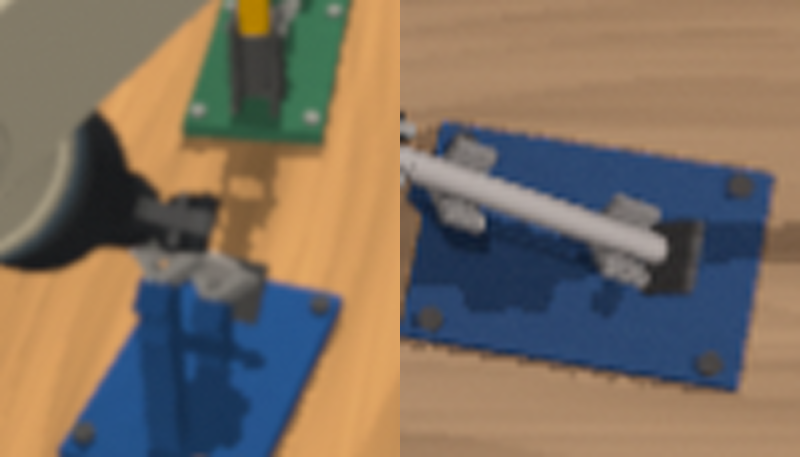

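The rod lies over both V pieces, with its plain end at about (665,247) in the crop, just short of the stop plate. There's no contact force yet, so I'll ease it down.

Request:
play_rows(rows=[{"dp":[0.06,0,0],"turn":[0,0,0],"fingers":1},{"dp":[0,0,0],"turn":[0,0,0],"fingers":1},{"dp":[0,0,0],"turn":[0,0,0],"fingers":1}])

```text
clock: 8.55
eef_pos: [555.4, 218.5, 164.6]
tcp_rot: [3.14, 0.786, 1.403]
contact_force: [0.1, -0.4, -1.1]
opening: 0.152
grasp_force: 39.4
```

Request:
play_rows(rows=[{"dp":[0.06,0,0],"turn":[0,0,0],"fingers":1},{"dp":[0,0,0],"turn":[0,0,0],"fingers":1},{"dp":[0,0,0],"turn":[0,0,0],"fingers":1}])

```text
clock: 8.8
eef_pos: [556.0, 219.8, 163.4]
tcp_rot: [3.139, 0.786, 1.403]
contact_force: [1.6, -3.2, 1.6]
opening: 0.15
grasp_force: 39.5
```

```bash
python3 -c "
from h import *
left(groove(165,8),LAY)
q=r.sense();print(LAY.inv().apply(q['contact_force']),q['wrist_torque'])"
```

```text
t 8.8 pos [556.  219.8 163.4] rpy [3.139 0.786 1.403] q [ 0.65  0.71  1.44 -0.51  1.62  0.96] F [ 1.6 -3.2  1.6] op 0.15 g 39.518027901649475
 shift now [-0.07  -0.012  0.107] mm 5.1
 turn [ 0.023  0.009 -0.004]  shift after turn [-0.07  -0.011  0.107]
[-3.166  2.095  0.894] [-0.361 -0.277  0.263]
```

Request:
play_rows(rows=[{"dp":[0,0.03,0.1],"turn":[0,0,0],"fingers":1},{"dp":[0,0,0.05],"turn":[0,0,0],"fingers":1},{"dp":[0,0,0],"turn":[0,0,0],"fingers":1},{"dp":[0,0,0],"turn":[0,0,0],"fingers":1}])

```text
clock: 9.13
eef_pos: [555.7, 215.3, 158.8]
tcp_rot: [3.141, 0.786, 1.403]
contact_force: [-2.8, -3.1, 1.8]
opening: 0.152
grasp_force: 39.5
```

```bash
python3 -c "
from h import *
left(groove(159,5),LAY)
q=r.sense();print(LAY.inv().apply(q['contact_force']),q['wrist_torque'])"
```

```text
t 9.1333 pos [555.7 215.3 158.8] rpy [3.141 0.786 1.403] q [ 0.65  0.71  1.45 -0.51  1.61  0.97] F [-2.8 -3.1  1.8] op 0.152 g 39.5401793718338
 shift now [ 0.003 -0.023  0.095] mm 3.9
 turn [0.008 0.01  0.   ]  shift after turn [ 0.003 -0.023  0.095]
[-3.777 -2.284  1.271] [-0.479  0.404 -0.333]
```

Request:
play_rows(rows=[{"dp":[0.02,0,0.06],"turn":[0,0,0],"fingers":1},{"dp":[0,0,0],"turn":[0,0,0],"fingers":1},{"dp":[0,0,0],"turn":[0,0,0],"fingers":1}])

```text
clock: 9.38
eef_pos: [555.5, 214.1, 157.1]
tcp_rot: [3.14, 0.787, 1.403]
contact_force: [-3.1, -3.3, 6.1]
opening: 0.154
grasp_force: 40.0
```

```bash
python3 -c "
from h import *
left(groove(159,5),LAY)
q=r.sense();print(LAY.inv().apply(q['contact_force']),q['wrist_torque'])"
```

```text
t 9.3833 pos [555.5 214.1 157.1] rpy [3.14  0.787 1.403] q [ 0.65  0.71  1.45 -0.51  1.6   0.97] F [-3.1 -3.3  6.1] op 0.154 g 40.01698672771454
 shift now [-0.005 -0.024  0.046] mm 2.1
 turn [ 0.01   0.017 -0.003]  shift after turn [-0.005 -0.024  0.046]
[-7.038 -2.495 -1.648] [-1.022  0.639 -0.429]
```

Request:
play_rows(rows=[{"dp":[-0.02,-0.015,0.05],"turn":[0,0,0],"fingers":1},{"dp":[0,0,0],"turn":[0,0,0],"fingers":1},{"dp":[0,0,0],"turn":[0,0,0],"fingers":1}])

```text
clock: 9.63
eef_pos: [555.1, 212.7, 156.1]
tcp_rot: [3.139, 0.786, 1.403]
contact_force: [-2.2, -2.5, 4.7]
opening: 0.149
grasp_force: 39.8
```

```bash
python3 -c "
from h import *
left(groove(159,5),LAY)
q=r.sense();print(LAY.inv().apply(q['contact_force']),q['wrist_torque'])"
```

```text
t 9.6333 pos [555.1 212.7 156.1] rpy [3.139 0.786 1.403] q [ 0.65  0.71  1.46 -0.51  1.6   0.97] F [-2.2 -2.5  4.7] op 0.149 g 39.75380480289459
 shift now [ 0.003 -0.02   0.001] mm 0.8
 turn [ 0.02   0.003 -0.004]  shift after turn [ 0.003 -0.02   0.001]
[-5.332 -1.719 -1.33 ] [-0.582  0.344 -0.207]
```

Request:
play_rows(rows=[{"dp":[0,0,0.05],"turn":[0,0,0],"fingers":1},{"dp":[0,0,0],"turn":[0,0,0],"fingers":1},{"dp":[0,0,0],"turn":[0,0,0],"fingers":1}])

```text
clock: 9.88
eef_pos: [554.9, 211.3, 154.7]
tcp_rot: [3.139, 0.786, 1.403]
contact_force: [-1.7, -1.8, 6.3]
opening: 0.15
grasp_force: 39.8
```

```bash
python3 -c "
from h import *
left(groove(159,5),LAY)
q=r.sense();print(LAY.inv().apply(q['contact_force']),q['wrist_torque'])"
```

```text
t 9.8833 pos [554.9 211.3 154.7] rpy [3.139 0.786 1.403] q [ 0.65  0.71  1.46 -0.51  1.6   0.97] F [-1.7 -1.8  6.3] op 0.15 g 39.84833478927612
 shift now [ 0.003 -0.02  -0.047] mm 2.0
 turn [ 0.02   0.004 -0.005]  shift after turn [ 0.003 -0.02  -0.047]
[-5.92  -1.388 -2.978] [-0.651  0.35  -0.219]
```

Request:
play_rows(rows=[{"dp":[-0.02,-0.01,0.05],"turn":[0,0,0],"fingers":1},{"dp":[0,0,0],"turn":[0,0,0],"fingers":1},{"dp":[0,0,0],"turn":[0,0,0],"fingers":1}])

```text
clock: 10.13
eef_pos: [555.0, 211.2, 154.7]
tcp_rot: [3.136, 0.782, 1.402]
contact_force: [-0.0, 7.2, 11.1]
opening: 0.151
grasp_force: 40.9
```

```bash
python3 -c "
from h import *
left(groove(159,5),LAY)
q=r.sense();print(LAY.inv().apply(q['contact_force']),q['wrist_torque'])"
```

```text
t 10.1333 pos [555.  211.2 154.7] rpy [3.136 0.782 1.402] q [ 0.65  0.71  1.46 -0.51  1.59  0.97] F [-0.   7.2 11.1] op 0.151 g 40.87006688117981
 shift now [ 0.004 -0.022 -0.05 ] mm 2.2
 turn [ 0.039 -0.028 -0.011]  shift after turn [ 0.004 -0.022 -0.05 ]
[ -2.832  -1.239 -12.912] [-0.315  0.447 -0.397]
```

Request:
play_rows(rows=[{"dp":[0,0,0.05],"turn":[0,0,0],"fingers":1},{"dp":[0,0,0],"turn":[0,0,0],"fingers":1},{"dp":[0,0,0],"turn":[0,0,0],"fingers":1}])

```text
clock: 10.38
eef_pos: [555.1, 211.1, 154.6]
tcp_rot: [3.135, 0.781, 1.4]
contact_force: [-2.4, 14.7, 20.4]
opening: 0.153
grasp_force: 42.2
```

```bash
python3 -c "
from h import *
left(groove(159,5),LAY)
q=r.sense();p=q['eef_pos'];print(LAY.inv().apply(q['contact_force']),q['wrist_torque'])
f=grab('top')
print(proj(f,[groove(0),groove(5),groove(10)]))
im=cv2.resize(f['pixels'][180:215,225:270],(540,420),interpolation=2);cv2.imwrite('pics/g4.png',im[:,:,::-1])"
```

```text
t 10.3833 pos [555.1 211.1 154.6] rpy [3.135 0.781 1.4  ] q [ 0.65  0.71  1.46 -0.51  1.59  0.97] F [-2.4 14.7 20.4] op 0.153 g 42.16505706310272
 shift now [ 0.003 -0.024 -0.053] mm 2.3
 turn [ 0.049 -0.045 -0.019]  shift after turn [ 0.003 -0.025 -0.053]
[ -4.456  -4.847 -24.421] [-0.405  0.881 -0.677]
[[250.056 197.55 ]
 [248.601 197.055]
 [247.139 196.557]]
```

View pics/g4.png

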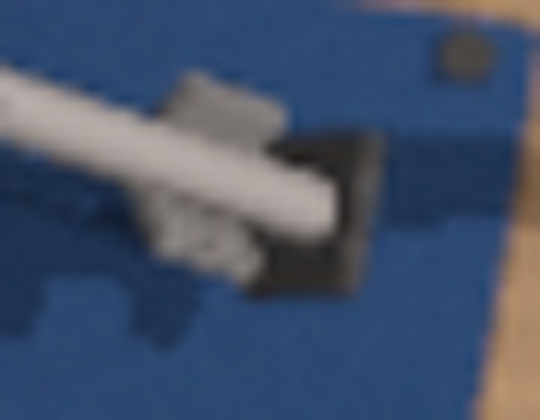

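The stop is clearly reached: axial force is 24 N and the TCP is 157 mm up from the seat, exactly as predicted. The picture shows the plain end at (330,205) on the stop plate and in the V. I'll relieve the push and release.

Request:
play_rows(rows=[{"dp":[0,-0.02,-0.07],"turn":[0,0,0],"fingers":1},{"dp":[0,0,0],"turn":[0,0,0],"fingers":1},{"dp":[0,0,0],"turn":[0,0,0],"fingers":0.8},{"dp":[0,0,0],"turn":[0,0,0],"fingers":0.7},{"dp":[0,0,0],"turn":[0,0,0],"fingers":0.6}])

```text
clock: 10.85
eef_pos: [553.2, 210.2, 153.3]
tcp_rot: [3.141, 0.785, 1.404]
contact_force: [-0.3, -0.8, -0.2]
opening: 0.394
grasp_force: 0.0
```

Request:
play_rows(rows=[{"dp":[0,0,0],"turn":[0,0,0],"fingers":0.3},{"dp":[0,0,0],"turn":[0,0,0],"fingers":0.3},{"dp":[0,0,0],"turn":[0,0,0],"fingers":0.3},{"dp":[0,0,0],"turn":[0,0,0],"fingers":0.3}])

```text
clock: 11.18
eef_pos: [553.4, 210.2, 153.9]
tcp_rot: [3.14, 0.785, 1.403]
contact_force: [-0.3, 0.5, 0.7]
opening: 0.7
grasp_force: 0.0
```

```bash
python3 -c "
from h import *
left(groove(290,5),LAY)
f=grab('top','t5.png')"
```

```text
t 11.1833 pos [553.4 210.2 153.9] rpy [3.14  0.785 1.403] q [ 0.65  0.71  1.46 -0.51  1.59  0.97] F [-0.3  0.5  0.7] op 0.7 g 0.0
 shift now [ 0.012  0.017 -3.362] mm 134.5
 turn [ 0.017  0.    -0.001]  shift after turn [ 0.013  0.012 -3.362]
```

Request:
play_rows(rows=[{"dp":[0,0,-0.4],"turn":[0,0,0],"fingers":0.3},{"dp":[0,0,-0.8],"turn":[0,0,0],"fingers":0.3},{"dp":[0,0,-0.9],"turn":[0,0,0],"fingers":0.3},{"dp":[0,0,-0.9],"turn":[0,0,0],"fingers":0.3},{"dp":[0,0,-0.9],"turn":[0,0,0],"fingers":0.3}])

```text
clock: 11.65
eef_pos: [571.5, 319.9, 265.6]
tcp_rot: [3.14, 0.785, 1.403]
contact_force: [0.6, -0.3, -0.4]
opening: 0.695
grasp_force: 0.0
```

Request:
play_rows(rows=[{"dp":[-0.6,0,0],"turn":[0,0.9,0],"fingers":0.3},{"dp":[-0.6,0,0],"turn":[0,0.9,0],"fingers":0.3},{"dp":[0,0,0],"turn":[0,0.9,0],"fingers":0.3},{"dp":[0,0,0],"turn":[0,0.9,0],"fingers":0.3},{"dp":[0,0,0],"turn":[0,0.9,0],"fingers":0.3}])

```text
clock: 12.07
eef_pos: [565.9, 284.4, 297.6]
tcp_rot: [3.138, 0.309, 1.403]
contact_force: [0.9, 0.2, 0.2]
opening: 0.702
grasp_force: 0.0
```

```bash
python3 -c "
from h import *
left(groove(78,100),SIDE)"
```

```text
t 12.0667 pos [565.9 284.4 297.6] rpy [3.138 0.309 1.403] q [ 0.58  0.43  1.4  -0.23  1.52  0.79] F [0.9 0.2 0.2] op 0.702 g 0.0
 shift now [-3.688 -0.002  4.633] mm 236.9
 turn [ 0.029 10.447  0.018]  shift after turn [-5.809  0.014 -1.151]
```

Request:
play_rows(rows=[{"dp":[0,0,0],"turn":[0,0.95,0],"fingers":0.3},{"dp":[0,0,0],"turn":[0,0.95,0],"fingers":0.3},{"dp":[0,0,0],"turn":[0,0.95,0],"fingers":0.3},{"dp":[0,0,0],"turn":[0,0.95,0],"fingers":0.3},{"dp":[0,0,0],"turn":[0,0.95,0],"fingers":0.3}])

```text
clock: 12.48
eef_pos: [566.0, 284.1, 297.7]
tcp_rot: [3.138, -0.188, 1.405]
contact_force: [-0.4, -0.3, -0.7]
opening: 0.697
grasp_force: 0.0
```

Request:
play_rows(rows=[{"dp":[0,0,0],"turn":[0,0.95,0],"fingers":0.3},{"dp":[0,0,0],"turn":[0,0.95,0],"fingers":0.3},{"dp":[0,0,0],"turn":[0,0.95,0],"fingers":0.3},{"dp":[0,0,0],"turn":[0,0.95,0],"fingers":0.3},{"dp":[0,0,0],"turn":[0,0.95,0],"fingers":0.3}])

```text
clock: 12.9
eef_pos: [566.1, 283.6, 297.8]
tcp_rot: [3.136, -0.686, 1.407]
contact_force: [-0.6, 0.6, -1.0]
opening: 0.699
grasp_force: 0.0
```

```bash
python3 -c "
from h import *
left(groove(78,100),SIDE)"
```

```text
t 12.9 pos [566.1 283.6 297.8] rpy [ 3.136 -0.686  1.407] q [ 0.13  0.22  1.84  0.79  1.01 -0.12] F [-0.6  0.6 -1. ] op 0.699 g 0.0
 shift now [-5.884 -0.01  -0.553] mm 236.4
 turn [0.033 0.953 0.029]  shift after turn [-5.8    0.005 -1.136]
```

Request:
play_rows(rows=[{"dp":[0,0,0],"turn":[0.03,0.95,0.03],"fingers":0.3},{"dp":[-0.6,0,-0.7],"turn":[0,0,0],"fingers":0.3},{"dp":[-0.8,0,-0.44],"turn":[0,0,0],"fingers":0.3},{"dp":[-0.9,0,0],"turn":[0,0,0],"fingers":0.3},{"dp":[-0.9,0,0],"turn":[0,0,0],"fingers":0.3}])

```text
clock: 13.32
eef_pos: [545.3, 161.0, 239.4]
tcp_rot: [3.141, -0.78, 1.404]
contact_force: [0.1, 0.2, -0.5]
opening: 0.703
grasp_force: 0.0
```

Request:
play_rows(rows=[{"dp":[-0.9,0,0],"turn":[0,0,0],"fingers":0.3},{"dp":[-0.9,0,0],"turn":[0,0,0],"fingers":0.3},{"dp":[-0.8,0,0],"turn":[0,0,0],"fingers":0.3},{"dp":[0,0,0],"turn":[0,0,0],"fingers":0.3},{"dp":[0,0,0],"turn":[0,0,0],"fingers":0.3}])

```text
clock: 13.73
eef_pos: [532.3, 89.1, 164.9]
tcp_rot: [-3.134, -0.78, 1.397]
contact_force: [0.8, 0.9, 0.2]
opening: 0.703
grasp_force: 0.0
```

```bash
python3 -c "
from h import *
left(groove(78,-18),SIDE)
f=grab('wrist','w6.png')
print(proj(f,[groove(0),groove(78),groove(200)]))"
```

```text
t 13.7333 pos [532.3  89.1 164.9] rpy [-3.134 -0.78   1.397] q [-0.3   0.41  2.    0.91  1.09 -0.71] F [0.8 0.9 0.2] op 0.703 g 0.0
 shift now [0.054 0.037 2.956] mm 118.3
 turn [-0.03   0.047 -0.046]  shift after turn [0.039 0.028 2.956]
[[282.889 301.125]
 [282.529 207.042]
 [281.784  27.435]]
```

View pics/w6.png

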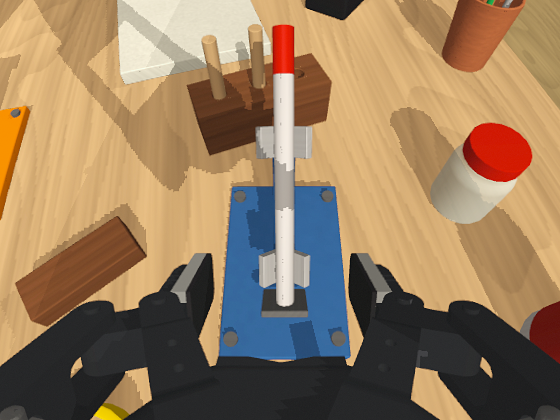

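The rod is seated as predicted, with its plain end at (285,303) and top at (283,27). The free gap lies between the V pieces, and the fingers straddle it. I'll advance and grip.

Request:
play_rows(rows=[{"dp":[0.04,0.04,0.8],"turn":[-0.03,0.05,-0.05],"fingers":0.3},{"dp":[0,0,0.8],"turn":[0,0,0],"fingers":0.3},{"dp":[0,0,0.7],"turn":[0,0,0],"fingers":0.3},{"dp":[0,0,0.4],"turn":[0,0,0],"fingers":0.3},{"dp":[0,0,0.22],"turn":[0,0,0],"fingers":0.3}])

```text
clock: 14.2
eef_pos: [547.9, 174.6, 84.1]
tcp_rot: [3.137, -0.786, 1.411]
contact_force: [-0.1, -0.1, 0.5]
opening: 0.695
grasp_force: 0.0
```

Request:
play_rows(rows=[{"dp":[0,0,0],"turn":[0,0,0],"fingers":0.3},{"dp":[0,0,0],"turn":[0,0,0],"fingers":0.3}])

```text
clock: 14.37
eef_pos: [548.4, 172.7, 85.2]
tcp_rot: [3.136, -0.786, 1.411]
contact_force: [0.1, 0.3, -0.3]
opening: 0.699
grasp_force: 0.0
```

```bash
python3 -c "
from h import *
left(groove(78,-19),SIDE)"
```

```text
t 14.3667 pos [548.4 172.7  85.2] rpy [ 3.136 -0.786  1.411] q [-0.13  0.55  2.03  1.11  0.91 -0.84] F [ 0.1  0.3 -0.3] op 0.699 g 0.0
 shift now [-0.055 -0.021  0.067] mm 3.6
 turn [ 0.002 -0.003  0.054]  shift after turn [-0.055 -0.021  0.067]
```

Request:
play_rows(rows=[{"dp":[-0.02,-0.01,0.06],"turn":[0,0,0.05],"fingers":0.5},{"dp":[0,0,0],"turn":[0,0,0],"fingers":0.7},{"dp":[0,0,0],"turn":[0,0,0],"fingers":0.8},{"dp":[0,0,0],"turn":[0,0,0],"fingers":1},{"dp":[0,0,0],"turn":[0,0,0],"fingers":1}], force=50)

```text
clock: 14.78
eef_pos: [548.3, 172.8, 82.5]
tcp_rot: [3.141, -0.786, 1.401]
contact_force: [-0.5, -3.1, 3.6]
opening: 0.143
grasp_force: 48.7
```

Request:
play_rows(rows=[{"dp":[0,0,0],"turn":[0,0,0],"fingers":1},{"dp":[0,0,0],"turn":[0,0,0],"fingers":1},{"dp":[0,0,0],"turn":[0,0,0],"fingers":1}])

```text
clock: 15.03
eef_pos: [548.3, 172.8, 82.4]
tcp_rot: [3.141, -0.786, 1.402]
contact_force: [-1.4, -4.4, 6.0]
opening: 0.148
grasp_force: 49.1
```

```bash
python3 -c "
from h import *
left(groove(78,-19),SIDE)
print(SIDE.inv().apply(r.sense()['contact_force']))"
```

```text
t 15.0333 pos [548.3 172.8  82.4] rpy [ 3.141 -0.786  1.402] q [-0.13  0.56  2.03  1.11  0.91 -0.84] F [-1.4 -4.4  6. ] op 0.148 g 49.06732678413391
 shift now [-0.008 -0.019  0.016] mm 1.0
 turn [ 0.014 -0.001 -0.012]  shift after turn [-0.007 -0.019  0.016]
[ 0.974 -0.645 -7.461]
```

Request:
play_rows(rows=[{"dp":[0,0,-0.3],"turn":[0,0,0],"fingers":1},{"dp":[0,0,-0.6],"turn":[0,0,0],"fingers":1},{"dp":[0,0,-0.8],"turn":[0,0,0],"fingers":1},{"dp":[0,0,-0.8],"turn":[0,0,0],"fingers":1},{"dp":[0,0,-0.8],"turn":[0,0,0],"fingers":1}])

```text
clock: 15.45
eef_pos: [531.2, 79.9, 176.2]
tcp_rot: [-3.139, -0.784, 1.4]
contact_force: [0.7, 0.8, -0.7]
opening: 0.145
grasp_force: 49.0
```

Request:
play_rows(rows=[{"dp":[0.4,0,-0.8],"turn":[0,0,0],"fingers":1},{"dp":[0.6,0,-0.7],"turn":[0,0,0],"fingers":1},{"dp":[0.6,0,-0.7],"turn":[0,0,0],"fingers":1},{"dp":[0.5,0,-0.5],"turn":[0,0,0],"fingers":1},{"dp":[0,0,0],"turn":[0,0,0],"fingers":1}])

```text
clock: 15.87
eef_pos: [531.2, 63.2, 317.0]
tcp_rot: [3.131, -0.784, 1.408]
contact_force: [0.9, -0.4, 0.2]
opening: 0.145
grasp_force: 49.0
```

```bash
python3 -c "
from h import *
left(jig(0,-22,200),JIGD)"
```

```text
t 15.8667 pos [531.2  63.2 317. ] rpy [ 3.131 -0.784  1.408] q [-0.35  0.2   1.87  0.8   1.33 -0.49] F [ 0.9 -0.4  0.2] op 0.145 g 49.00230824947357
 shift now [-7.772  2.287 -3.6  ] mm 354.6
 turn [ 0.84  -7.455 -1.842]  shift after turn [-8.347  0.61   2.925]
```

Turn level here (high above everything), then travel.

Request:
play_rows(rows=[{"dp":[0,0,0],"turn":[0.11,-0.93,-0.23],"fingers":1},{"dp":[0,0,0],"turn":[0.11,-0.93,-0.23],"fingers":1},{"dp":[0,0,0],"turn":[0.11,-0.93,-0.23],"fingers":1},{"dp":[0,0,0],"turn":[0.11,-0.93,-0.23],"fingers":1}])

```text
clock: 16.2
eef_pos: [529.4, 63.2, 311.2]
tcp_rot: [3.125, -0.389, 1.513]
contact_force: [-0.7, -0.0, -1.5]
opening: 0.147
grasp_force: 49.1
```

Request:
play_rows(rows=[{"dp":[0,0,0],"turn":[0.11,-0.93,-0.23],"fingers":1},{"dp":[0,0,0],"turn":[0.11,-0.93,-0.23],"fingers":1},{"dp":[0,0,0],"turn":[0.11,-0.93,-0.23],"fingers":1},{"dp":[0,0,0],"turn":[0.11,-0.93,-0.23],"fingers":1}])

```text
clock: 16.53
eef_pos: [529.5, 63.7, 311.4]
tcp_rot: [-3.131, 0.001, 1.61]
contact_force: [-0.2, 0.0, -1.6]
opening: 0.144
grasp_force: 49.1
```

```bash
python3 -c "
from h import *
left(jig(0,-22,220),JIGD)"
```

```text
t 16.5333 pos [529.5  63.7 311.4] rpy [-3.131  0.001  1.61 ] q [ 0.12  0.15  1.73 -0.    1.28  0.08] F [-0.2  0.  -1.6] op 0.144 g 49.05463457107544
 shift now [-8.36   0.653  2.289] mm 347.7
 turn [-0.102  0.011  0.027]  shift after turn [-8.36   0.652  2.286]
```

Request:
play_rows(rows=[{"dp":[-0.84,0.065,0.23],"turn":[-0.1,0.01,0.03],"fingers":1},{"dp":[-0.84,0.065,0.23],"turn":[0,0,0],"fingers":1},{"dp":[-0.84,0.065,0.23],"turn":[0,0,0],"fingers":1},{"dp":[-0.84,0.065,0.23],"turn":[0,0,0],"fingers":1},{"dp":[-0.84,0.065,0.23],"turn":[0,0,0],"fingers":1}])

```text
clock: 16.95
eef_pos: [547.6, -104.3, 263.1]
tcp_rot: [-3.139, -0.005, 1.608]
contact_force: [0.8, 1.5, -0.4]
opening: 0.145
grasp_force: 49.1
```

Request:
play_rows(rows=[{"dp":[-0.84,0.065,0.23],"turn":[0,0,0],"fingers":1},{"dp":[-0.84,0.065,0.23],"turn":[0,0,0],"fingers":1},{"dp":[-0.84,0.065,0.23],"turn":[0,0,0],"fingers":1},{"dp":[-0.84,0.065,0.23],"turn":[0,0,0],"fingers":1},{"dp":[-0.8,0.065,0.22],"turn":[0,0,0],"fingers":1}])

```text
clock: 17.37
eef_pos: [566.3, -270.4, 216.3]
tcp_rot: [-3.139, -0.006, 1.606]
contact_force: [-0.2, 0.3, 0.0]
opening: 0.144
grasp_force: 49.1
```

Request:
play_rows(rows=[{"dp":[0,0,0],"turn":[0,0,0],"fingers":1},{"dp":[0,0,0],"turn":[0,0,0],"fingers":1}])

```text
clock: 17.53
eef_pos: [566.0, -269.9, 215.9]
tcp_rot: [-3.138, -0.006, 1.604]
contact_force: [-0.3, -0.3, -1.3]
opening: 0.143
grasp_force: 49.1
```

```bash
python3 -c "
from h import *
left(jig(0,-22,100),JIGD)
f=grab('top');b=grab('wrist');q=r.sense();p=q['eef_pos'];C=R.from_euler('xyz',q['tcp_rot'])
for o in(f,b): print(proj(o,[p+C.apply([-78.3,0,-18.6]),p+C.apply([121.7,0,-18.6])]).tolist(),proj(o,[jig(0,-100,50),jig(0,100,50),jig(0,-60,50),jig(0,60,50)]).tolist())
im=np.hstack([cv2.resize(f['pixels'][125:245,300:460],(400,300),interpolation=2),cv2.resize(b['pixels'],(400,300),interpolation=3)]);cv2.imwrite('pics/g7.png',im[:,:,::-1])"
```

```text
t 17.5333 pos [ 566.  -269.9  215.9] rpy [-3.138 -0.006  1.604] q [-0.45  0.37  1.64  0.    1.14 -0.48] F [-0.3 -0.3 -1.3] op 0.143 g 49.06009554862976
 shift now [-0.012  0.057  2.898] mm 116.0
 turn [-0.036 -0.062 -0.034]  shift after turn [0.007 0.046 2.899]
[[445.612216504015, 164.24963483994514], [357.3910937396147, 167.2231962131965]] [[425.1777876222866, 182.77291076220052], [348.51298167691203, 185.79864148784196], [410.02133115956997, 183.35729770944567], [363.9967394532673, 185.17383688216339]]
[[282.17633259010034, 431.88965264829244], [281.5185301730587, -59.602813865849924]] [[283.17914005301145, 270.1628885138976], [282.7625594937854, 52.189773804669784], [283.11609862803937, 231.6631959911856], [282.8680536816319, 100.61482503854751]]
```

View pics/g7.png

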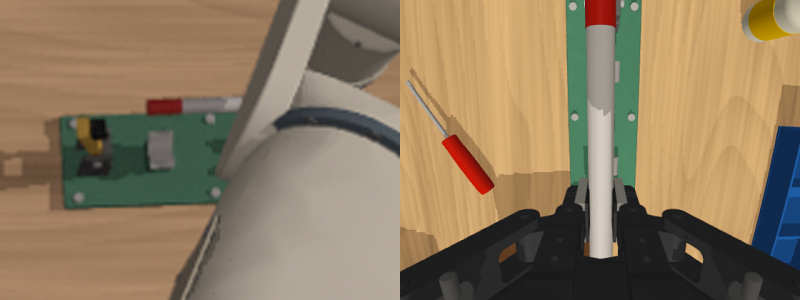

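The top crop shows the red end at about (358,167), as predicted, clear of the open clamp. The wrist view shows the rod over the jig's centre line, within about 1 mm. Descending.

Request:
play_rows(rows=[{"dp":[0,0.06,0.7],"turn":[-0.04,-0.06,-0.03],"fingers":1},{"dp":[0,0,0.8],"turn":[0,0,0],"fingers":1},{"dp":[0,0,0.8],"turn":[0,0,0],"fingers":1},{"dp":[0,0,0.8],"turn":[0,0,0],"fingers":1},{"dp":[0,0,0.5],"turn":[0,0,0],"fingers":1}])

```text
clock: 18.05
eef_pos: [568.8, -266.1, 71.1]
tcp_rot: [3.141, -0.001, 1.611]
contact_force: [-1.3, 0.9, -0.7]
opening: 0.143
grasp_force: 49.1
```

Request:
play_rows(rows=[{"dp":[0,0,0.4],"turn":[0,0,0],"fingers":1},{"dp":[0,0,0],"turn":[0,0,0],"fingers":1},{"dp":[0,0,0],"turn":[0,0,0],"fingers":1},{"dp":[0,0,0],"turn":[0,0,0],"fingers":1}])

```text
clock: 18.38
eef_pos: [571.1, -267.8, 59.0]
tcp_rot: [3.137, 0.001, 1.611]
contact_force: [0.6, 0.9, 0.3]
opening: 0.141
grasp_force: 49.1
```

```bash
python3 -c "
from h import *
left(jig(0,-22,31.4),JIGD)
print(r.sense()['wrist_torque'])"
```

```text
t 18.3833 pos [ 571.1 -267.8   59. ] rpy [3.137 0.001 1.611] q [-0.44  0.56  1.75  0.    0.83 -0.48] F [0.6 0.9 0.3] op 0.141 g 49.059791564941406
 shift now [-0.041 -0.087  0.689] mm 27.8
 turn [0.045 0.013 0.031]  shift after turn [-0.042 -0.083  0.69 ]
[-0.057  0.006 -0.017]
```

Request:
play_rows(rows=[{"dp":[-0.04,-0.065,0.2],"turn":[0.04,0.01,0.03],"fingers":1},{"dp":[0,0,0.2],"turn":[0,0,0],"fingers":1},{"dp":[0,0,0.1],"turn":[0,0,0],"fingers":1},{"dp":[0,0,0],"turn":[0,0,0],"fingers":1},{"dp":[0,0,0],"turn":[0,0,0],"fingers":1}])

```text
clock: 18.8
eef_pos: [567.4, -269.7, 37.2]
tcp_rot: [-3.14, -0.001, 1.607]
contact_force: [0.0, 0.2, -0.5]
opening: 0.145
grasp_force: 49.1
```

```bash
python3 -c "
from h import *
left(jig(0,-22,31.4),JIGD)"
```

```text
t 18.8 pos [ 567.4 -269.7   37.2] rpy [-3.14  -0.001  1.607] q [-0.45  0.59  1.75 -0.    0.8  -0.48] F [ 0.   0.2 -0.5] op 0.145 g 49.058541655540466
 shift now [0.003 0.01  0.145] mm 5.8
 turn [-0.015 -0.007 -0.008]  shift after turn [0.003 0.009 0.145]
```

Request:
play_rows(rows=[{"dp":[0,0,0.08],"turn":[0,0,0],"fingers":1},{"dp":[0,0,0],"turn":[0,0,0],"fingers":1},{"dp":[0,0,0],"turn":[0,0,0],"fingers":1}])

```text
clock: 19.05
eef_pos: [567.7, -269.8, 34.3]
tcp_rot: [-3.141, -0.0, 1.607]
contact_force: [0.4, -0.8, -1.3]
opening: 0.141
grasp_force: 49.1
```

```bash
python3 -c "
from h import *
left(jig(0,-22,31.4),JIGD)
print(r.sense()['wrist_torque'])"
```

```text
t 19.05 pos [ 567.7 -269.8   34.3] rpy [-3.141 -0.     1.607] q [-0.45  0.59  1.75  0.    0.8  -0.48] F [ 0.4 -0.8 -1.3] op 0.141 g 49.05957341194153
 shift now [0.005 0.002 0.073] mm 2.9
 turn [-0.009 -0.005 -0.007]  shift after turn [0.005 0.002 0.073]
[-0.058  0.014  0.036]
```

Request:
play_rows(rows=[{"dp":[0,0,0.05],"turn":[0,0,0],"fingers":1},{"dp":[0,0,0],"turn":[0,0,0],"fingers":1},{"dp":[0,0,0],"turn":[0,0,0],"fingers":1}])

```text
clock: 19.3
eef_pos: [568.3, -269.9, 32.6]
tcp_rot: [3.141, -0.0, 1.607]
contact_force: [1.8, -1.0, 1.1]
opening: 0.142
grasp_force: 49.2
```

Request:
play_rows(rows=[{"dp":[0,0,0.03],"turn":[0,0,0],"fingers":1},{"dp":[0,0,0],"turn":[0,0,0],"fingers":1},{"dp":[0,0,0],"turn":[0,0,0],"fingers":1}])

```text
clock: 19.55
eef_pos: [568.7, -270.0, 32.0]
tcp_rot: [3.14, 0.0, 1.607]
contact_force: [2.1, 0.2, 5.7]
opening: 0.138
grasp_force: 49.9
```

```bash
python3 -c "
from h import *
left(jig(0,-22,31.4),JIGD)
print(r.sense()['wrist_torque'])"
```

```text
t 19.55 pos [ 568.7 -270.    32. ] rpy [3.14  0.    1.607] q [-0.45  0.6   1.75  0.    0.79 -0.48] F [2.1 0.2 5.7] op 0.138 g 49.85313355922699
 shift now [ 0.012 -0.023  0.015] mm 1.2
 turn [ 0.01   0.002 -0.009]  shift after turn [ 0.012 -0.023  0.015]
[ 0.184 -0.251 -0.086]
```

Request:
play_rows(rows=[{"dp":[0,0.03,0.03],"turn":[0,0,0],"fingers":1},{"dp":[0,0,0],"turn":[0,0,0],"fingers":1},{"dp":[0,0,0],"turn":[0,0,0],"fingers":1}])

```text
clock: 19.8
eef_pos: [568.9, -270.0, 31.8]
tcp_rot: [-3.141, -0.0, 1.607]
contact_force: [-6.3, 1.7, 18.7]
opening: 0.146
grasp_force: 51.2
```

```bash
python3 -c "
from h import *
left(jig(0,-22,31.4),JIGD)
print(r.sense()['wrist_torque'])"
```

```text
t 19.8 pos [ 568.9 -270.    31.8] rpy [-3.141 -0.     1.607] q [-0.45  0.6   1.75 -0.    0.79 -0.48] F [-6.3  1.7 18.7] op 0.146 g 51.23269736766815
 shift now [ 0.01  -0.027  0.009] mm 1.2
 turn [-0.008 -0.001 -0.007]  shift after turn [ 0.01  -0.027  0.009]
[ 0.29   0.937 -0.148]
```

Seated firmly, so I'll relieve the push and release.

Request:
play_rows(rows=[{"dp":[0,-0.015,-0.04],"turn":[0,0,0],"fingers":1},{"dp":[0,0,0],"turn":[0,0,0],"fingers":1},{"dp":[0,0,0],"turn":[0,0,0],"fingers":0.8},{"dp":[0,0,0],"turn":[0,0,0],"fingers":0.7},{"dp":[0,0,0],"turn":[0,0,0],"fingers":0.6}])

```text
clock: 20.22
eef_pos: [567.9, -269.6, 31.1]
tcp_rot: [-3.14, -0.001, 1.607]
contact_force: [0.1, -0.0, -0.2]
opening: 0.396
grasp_force: 0.0
```

Request:
play_rows(rows=[{"dp":[0,0,0],"turn":[0,0,0],"fingers":0.4},{"dp":[0,0,0],"turn":[0,0,0],"fingers":0.4},{"dp":[0,0,0],"turn":[0,0,0],"fingers":0.4},{"dp":[0,0,0],"turn":[0,0,0],"fingers":0.4},{"dp":[0,0,0],"turn":[0,0,0],"fingers":0.4}])

```text
clock: 20.63
eef_pos: [568.3, -269.7, 31.5]
tcp_rot: [-3.141, -0.0, 1.607]
contact_force: [0.1, 0.2, -0.6]
opening: 0.6
grasp_force: 0.0
```

Request:
play_rows(rows=[{"dp":[0,0,-0.4],"turn":[0,0,0],"fingers":0.4},{"dp":[0,0,-0.8],"turn":[0,0,0],"fingers":0.4},{"dp":[0,0,-0.9],"turn":[0,0,0],"fingers":0.4},{"dp":[0,0,-0.9],"turn":[0,0,0],"fingers":0.4},{"dp":[0,0,-0.9],"turn":[0,0,0],"fingers":1}])

```text
clock: 21.05
eef_pos: [568.1, -269.7, 189.1]
tcp_rot: [-3.14, -0.001, 1.607]
contact_force: [0.9, -0.8, 0.3]
opening: 0.469
grasp_force: 0.0
```

Request:
play_rows(rows=[{"dp":[0,0,-0.5],"turn":[0,0,0],"fingers":1},{"dp":[0,0,0],"turn":[0,0,0],"fingers":1},{"dp":[0,0,0],"turn":[0,0,0],"fingers":1}])

```text
clock: 21.3
eef_pos: [569.1, -270.1, 208.9]
tcp_rot: [3.14, 0.001, 1.607]
contact_force: [0.4, -0.2, -0.1]
opening: 0.037
grasp_force: 0.0
```

```bash
python3 -c "
from h import *
left(jig(0,190,220),JIGD)
a=grab('side');b=grab('wrist')
for o in(a,b): print(proj(o,[jig(0,-100,50),jig(0,100,50),jig(0,130,75)]+[jig(0,130-85*np.cos(t),75+85*np.sin(t)) for t in(1.6,1.75,1.9)]).round(1).tolist())
im=np.hstack([cv2.resize(a['pixels'][150:240,230:310],(400,450),interpolation=2),cv2.resize(b['pixels'],(400,300),interpolation=3)[:, :] if 0 else cv2.resize(b['pixels'][0:420,80:480],(400,450))]);cv2.imwrite('pics/g8.png',im[:,:,::-1])"
```

```text
t 21.3 pos [ 569.1 -270.1  208.9] rpy [3.14  0.001 1.607] q [-0.45  0.38  1.65 -0.    1.11 -0.48] F [ 0.4 -0.2 -0.1] op 0.037 g 0.0
 shift now [ 5.314 -0.034 -0.282] mm 212.9
 turn [ 0.015  0.008 -0.006]  shift after turn [ 5.315 -0.031 -0.277]
[[274.5, 176.2], [265.9, 208.6], [264.2, 206.6], [263.3, 179.6], [262.7, 182.3], [262.0, 185.6]]
[[280.8, 272.2], [280.4, 47.3], [280.2, -2.0], [279.8, -63.3], [279.8, -88.4], [279.7, -110.0]]
```

View pics/g8.png

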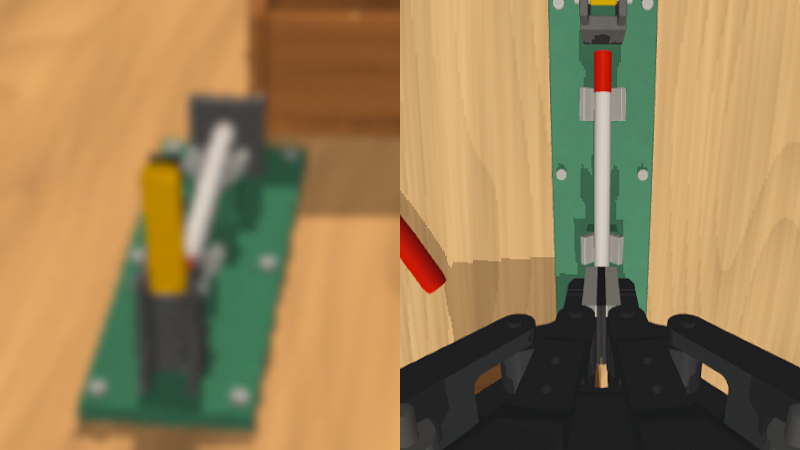

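The rod lies in both saddles with its red end at the clamp post, at (602,70) in the wrist crop. The yellow arm is open at about 1.75 rad, with its tip at side pixel (262,182). Now I'll go over and behind the arm with the fingers shut.

Request:
play_rows(rows=[{"dp":[0.85,0,0],"turn":[0,0,0],"fingers":1},{"dp":[0.85,0,0],"turn":[0,0,0],"fingers":1},{"dp":[0.85,0,0],"turn":[0,0,0],"fingers":1},{"dp":[0.85,0,0],"turn":[0,0,0],"fingers":1},{"dp":[0.85,0,0],"turn":[0,0,0],"fingers":1}])

```text
clock: 21.82
eef_pos: [560.9, -98.3, 205.6]
tcp_rot: [-3.137, -0.001, 1.606]
contact_force: [0.9, 0.7, -0.2]
opening: -0.003
grasp_force: 0.0
```

Request:
play_rows(rows=[{"dp":[0.85,0,0],"turn":[0,0,0],"fingers":1},{"dp":[0,0,0],"turn":[0,0,0],"fingers":1},{"dp":[0,0,0],"turn":[0,0,0],"fingers":1}])

```text
clock: 22.07
eef_pos: [560.1, -64.2, 206.0]
tcp_rot: [-3.138, -0.001, 1.61]
contact_force: [0.3, -0.4, -0.3]
opening: -0.002
grasp_force: 0.0
```

```bash
sed -i 's/JIG=np.array(\[567,/JIG=np.array([568.2,/' h.py; python3 -c "
from h import *
left(jig(0,182,138),JIGD)"
```

```text
t 22.0667 pos [560.1 -64.2 206. ] rpy [-3.138 -0.001  1.61 ] q [-0.12  0.29  1.79  0.    1.07 -0.16] F [ 0.3 -0.4 -0.3] op -0.002 g 0.0
 shift now [-0.04   0.041  1.699] mm 68.0
 turn [-0.037 -0.008  0.022]  shift after turn [-0.038  0.034  1.699]
```

Request:
play_rows(rows=[{"dp":[0,0.03,0.6],"turn":[0,0,0],"fingers":1},{"dp":[0,0,0.6],"turn":[0,0,0],"fingers":1},{"dp":[0,0,0.5],"turn":[0,0,0],"fingers":1},{"dp":[0,0,0],"turn":[0,0,0],"fingers":1}])

```text
clock: 22.4
eef_pos: [559.0, -66.6, 134.9]
tcp_rot: [-3.133, -0.001, 1.606]
contact_force: [-1.0, 0.9, -1.1]
opening: -0.002
grasp_force: 0.0
```

Request:
play_rows(rows=[{"dp":[-0.3,0,0],"turn":[0,0,0],"fingers":1},{"dp":[-0.3,0,0],"turn":[0,0,0],"fingers":1},{"dp":[-0.3,0,-0.05],"turn":[0,0,0],"fingers":1},{"dp":[-0.3,0,0.02],"turn":[0,0,0],"fingers":1},{"dp":[-0.3,0,0.03],"turn":[0,0,0],"fingers":1}])

```text
clock: 22.82
eef_pos: [565.0, -127.7, 140.7]
tcp_rot: [3.141, -0.0, 1.606]
contact_force: [-0.4, 1.8, -0.3]
opening: 0.003
grasp_force: 0.8
```

```bash
python3 -c "
from h import *
left(jig(0,105.3,129.6),JIGD)
q=r.sense()
print(fj.inv().apply(q['eef_pos']-JIG))"
```

```text
t 22.8167 pos [ 565.  -127.7  140.7] rpy [ 3.141 -0.     1.606] q [-0.23  0.38  1.81  0.    0.94 -0.26] F [-0.4  1.8 -0.3] op 0.003 g 0.8419616147875786
 shift now [-0.366 -0.03   0.278] mm 18.4
 turn [ 0.009 -0.001 -0.014]  shift after turn [-0.366 -0.03   0.278]
[  1.205 119.937 140.706]
```

Pushing with about 2 N, as expected. Continuing the arc.

Request:
play_rows(rows=[{"dp":[-0.2,-0.03,0.13],"turn":[0,0,0],"fingers":1},{"dp":[-0.18,0,0.15],"turn":[0,0,0],"fingers":1},{"dp":[-0.18,0,0.16],"turn":[0,0,0],"fingers":1},{"dp":[-0.18,0,0.16],"turn":[0,0,0],"fingers":1},{"dp":[-0.12,0,0.2],"turn":[0,0,0],"fingers":1}])

```text
clock: 23.23
eef_pos: [564.6, -161.1, 106.9]
tcp_rot: [-3.141, -0.0, 1.607]
contact_force: [0.9, -0.3, 2.5]
opening: -0.002
grasp_force: 1.0
```

Request:
play_rows(rows=[{"dp":[-0.12,0,0.2],"turn":[0,0,0],"fingers":1},{"dp":[-0.06,0,0.15],"turn":[0,0,0],"fingers":1},{"dp":[0,0,0],"turn":[0,0,0],"fingers":1}])

```text
clock: 23.48
eef_pos: [563.8, -167.6, 91.8]
tcp_rot: [-3.138, -0.001, 1.607]
contact_force: [-0.5, -0.0, 0.1]
opening: 0.003
grasp_force: 0.0
```

```bash
python3 -c "
from h import *
left(jig(0,76,83),JIGD)
q=r.sense()
print(fj.inv().apply(q['eef_pos']-JIG))"
```

```text
t 23.4833 pos [ 563.8 -167.6   91.8] rpy [-3.138 -0.001  1.607] q [-0.29  0.46  1.82 -0.    0.86 -0.33] F [-0.5 -0.   0.1] op 0.003 g 0.0
 shift now [-0.104  0.038  0.219] mm 9.8
 turn [-0.031 -0.01  -0.009]  shift after turn [-0.104  0.037  0.219]
[-1.496 80.142 91.769]
```

Request:
play_rows(rows=[{"dp":[-0.08,0.03,0.1],"turn":[0,0,0],"fingers":1},{"dp":[0,0,0.05],"turn":[0,0,0],"fingers":1},{"dp":[0,0,0.05],"turn":[0,0,0],"fingers":1},{"dp":[0,0,0],"turn":[0,0,0],"fingers":1},{"dp":[0,0,0],"turn":[0,0,0],"fingers":1}])

```text
clock: 23.9
eef_pos: [566.0, -170.4, 85.6]
tcp_rot: [-3.141, -0.001, 1.607]
contact_force: [0.2, 0.9, 0.3]
opening: 0.002
grasp_force: 0.0
```

Request:
play_rows(rows=[{"dp":[0,0,0.05],"turn":[0,0,0],"fingers":1},{"dp":[0,0,0],"turn":[0,0,0],"fingers":1},{"dp":[0,0,0],"turn":[0,0,0],"fingers":1}])

```text
clock: 24.15
eef_pos: [566.0, -170.5, 83.6]
tcp_rot: [-3.141, -0.0, 1.607]
contact_force: [-0.2, 0.2, -0.1]
opening: -0.001
grasp_force: 0.1
```

```bash
python3 -c "
from h import *
left(jig(0,76,83),JIGD)
q=r.sense()
print(fj.inv().apply(q['eef_pos']-JIG))"
```

```text
t 24.15 pos [ 566.  -170.5   83.6] rpy [-3.141 -0.     1.607] q [-0.3   0.48  1.82  0.    0.84 -0.33] F [-0.2  0.2 -0.1] op -0.001 g 0.05989004439470591
 shift now [-0.029 -0.016  0.015] mm 1.4
 turn [-0.008 -0.005 -0.006]  shift after turn [-0.029 -0.016  0.015]
[ 0.638 77.14  83.599]
```

Request:
play_rows(rows=[{"dp":[0,0,0.05],"turn":[0,0,0],"fingers":1},{"dp":[0,0,0],"turn":[0,0,0],"fingers":1},{"dp":[0,0,0],"turn":[0,0,0],"fingers":1}])

```text
clock: 24.4
eef_pos: [566.1, -170.7, 82.2]
tcp_rot: [-3.141, -0.0, 1.607]
contact_force: [-1.8, 1.2, 8.2]
opening: -0.001
grasp_force: 4.1
```

Request:
play_rows(rows=[{"dp":[0,0,0.04],"turn":[0,0,0],"fingers":1},{"dp":[0,0,0],"turn":[0,0,0],"fingers":1},{"dp":[0,0,0],"turn":[0,0,0],"fingers":1}])

```text
clock: 24.65
eef_pos: [566.2, -170.7, 81.9]
tcp_rot: [-3.141, -0.0, 1.607]
contact_force: [-6.7, 1.7, 21.8]
opening: -0.002
grasp_force: 11.1
```

```bash
python3 -c "
from h import *
left(jig(0,76,83),JIGD)"
```

```text
t 24.65 pos [ 566.2 -170.7   81.9] rpy [-3.141 -0.     1.607] q [-0.3   0.48  1.82  0.    0.84 -0.33] F [-6.7  1.7 21.8] op -0.002 g 11.081685670651495
 shift now [-0.023 -0.02  -0.027] mm 1.6
 turn [-0.003 -0.002 -0.006]  shift after turn [-0.023 -0.02  -0.027]
```

A stiff stop at z = 82 matches the arm being down on the rod. I'll back off and check.

Request:
play_rows(rows=[{"dp":[0,0,-0.2],"turn":[0,0,0],"fingers":1},{"dp":[0,0,-0.8],"turn":[0,0,0],"fingers":1},{"dp":[0,0,-0.9],"turn":[0,0,0],"fingers":1},{"dp":[0,0,-0.9],"turn":[0,0,0],"fingers":1},{"dp":[-0.9,0,-0.3],"turn":[0,0,0],"fingers":1}])

```text
clock: 25.07
eef_pos: [569.4, -203.4, 209.2]
tcp_rot: [3.137, -0.001, 1.61]
contact_force: [2.2, -0.5, -0.7]
opening: -0.001
grasp_force: 0.0
```

Request:
play_rows(rows=[{"dp":[-0.9,0,0],"turn":[0,0,0],"fingers":1},{"dp":[-0.9,0,0],"turn":[0,0,0],"fingers":1},{"dp":[0,0,0],"turn":[0,0,0],"fingers":1},{"dp":[0,0,0],"turn":[0,0,0],"fingers":1}])

```text
clock: 25.4
eef_pos: [569.6, -280.0, 203.7]
tcp_rot: [-3.141, -0.001, 1.604]
contact_force: [1.1, 0.3, -0.1]
opening: 0.002
grasp_force: 0.0
```

```bash
python3 -c "
from h import *
left(jig(0,76,83),JIGD)
a=grab('side');b=grab('wrist')
for t in(0.03,.1): print(proj(a,[jig(0,130-85*np.cos(t),75+85*np.sin(t))]))
im=np.hstack([cv2.resize(a['pixels'][150:240,230:310],(400,450),interpolation=2),cv2.resize(b['pixels'][0:420,80:480],(400,450))]);cv2.imwrite('pics/g9.png',im[:,:,::-1])"
```

```text
t 25.4 pos [ 569.6 -280.   203.7] rpy [-3.141 -0.001  1.604] q [-0.46  0.39  1.64  0.    1.11 -0.49] F [ 1.1  0.3 -0.1] op 0.002 g 0.0
 shift now [ 2.71  -0.012  3.019] mm 162.3
 turn [-0.009 -0.005 -0.033]  shift after turn [ 2.712 -0.006  3.017]
[[267.962 190.601]]
[[267.907 188.886]]
```

View pics/g9.png

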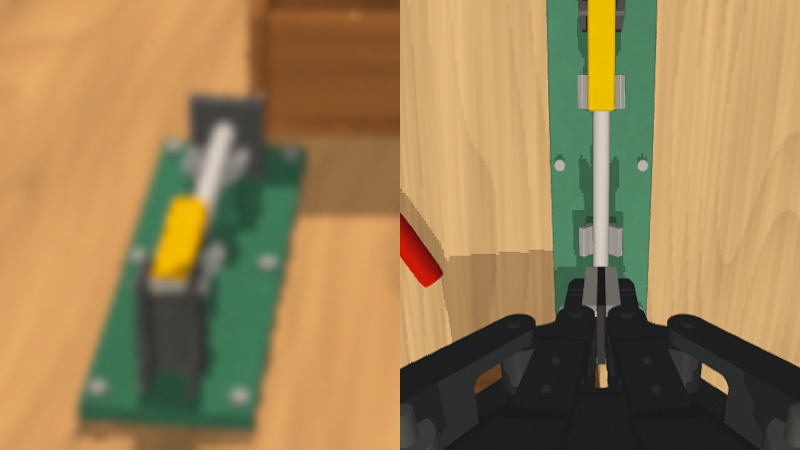

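The yellow arm is flat on the rod, its tip at side pixel (268,190) where 0.03 rad predicts it. The rod lies in both saddles and the gripper is clear, so I'm handing in.

```bash
python3 -c "
from rig import r
print(r.sign_off())"
```

```text
the job is handed in; nothing more can be done
None
```

I handed the job in at about 25 s on the robot's clock. The last pictures show the rod lying in both jig saddles with its red end under the closed clamp arm and the gripper clear; the sign-off returned no verdict.

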